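# Load a coupling into the test chamber with the slot boat

## Robot

A 7-joint arm with a two-finger parallel gripper is mounted at the origin on a cart in front of the work surface, level with it; the furniture and walls round the work are solid. World frame = base frame: x ahead of the robot, y to its left, z up, the work surface at z = 0. Lengths are in m, angles in rad, forces in N, time in s.
With the tool pointing down it reaches from about 0.425 to 0.875 m from the base axis. Payload 4.7 kg.
Tool frame: the origin (TCP) lies at the very end of the fingers, on their centre line; the grasp point (between the pads) lies 19 mm behind it; z points along the fingers, y is the line along which they close (so a half turn about z gives the same grasp; the last joint's range is limited). The gripper opens to 87 mm and grips with 3 to 60 N. Pads are 19 mm wide; open, the fingers measure 117 mm over their backs; the gripper's body (75 mm by 190 mm) begins 51 mm behind the grasp point.
Start: joints at [-1.197, 0.321, -0.07, 1.45, 0.023, 1.371, -0.057], TCP at [0.229, 0.608, 0.223] pointing down, gripper open.
Joint ranges: [-2.86, 2.86], [-0.3, 2.09], [-1.38, 1.24], [0.06, 2.45], [-1.56, 4.7], [0.09, 2.05], [-2.69, 2.69]. Speed limits (rad/s): [2.57, 2.57, 3.14, 3.14, 3.14, 3.14, 3.14].

## Interface

Orientations are given as a rotation vector (axis times angle).
In Python, from bench import ctrl, vision gives the robot as it stands.
- The arm moves only by the tool jog_arm, never from a script. Its argument "increments" is a list of rows, each an object of numbers: "tx", "ty", "tz": the shift along the tool's x, y, z in mm; "wx", "wy", "wz": the turn, a rotation vector about the tool's x, y, z in rad; "gripper": the opening, from 0 (shut) to 1 (fully open). In form: [{"tx": .., "ty": .., "tz": .., "wx": .., "wy": .., "wz": .., "gripper": ..}, ...]. A call has exactly 5 rows; each row is the pose to reach, as a shift and turn from the pose commanded when the call began, along the tool's axes at that moment; what a row does not reach only later rows make up. A row lasts 1/12 s, in which the tool goes at most 41.7 mm and 7.16 degrees, less where a joint would pass 70% of its speed; a pose out of reach is approached as far as the arm can. A call with a gripper value outside its range is refused whole. The fingers move at their own pace and stop on an object; "grip_force" is the grip in N (left out, the last holds). Time passes only in rows, so rows that repeat a pose let the fingers close, or fill a call up. It gives the time, the measured TCP pose, the force, the opening and the grip force at its end, in the units of the state.
- ctrl.get_state(): the state, without advancing time (a new reading comes with each control period).
- vision.get_image(name): name is "scene" or "top"; returns a dict with "color" (400x640x3 uint8, blue, green, red), "fx", "fy", "cx", "cy" (pixels), "extrinsics" (4x4, takes a point from world to camera coordinates). Camera axes: x right, y down, z forward; pixel columns grow to the right and rows downward; lengths in m; the calibration is good to about 2 mm. A picture is of the moment at which its call begins. There is no depth.
- ctrl.close_job(): hands the job in; it is judged then, once.
Trained networks look in the newest picture that a camera, given by its name, has taken for a name from the list of things; names that differ only in an ending like _2 or _b are one class to them, and where a whole thing is asked for, a point or a joint stands for the part that bears it (a point fixed in the world has none). Each returns a list of dicts, best first, with "conf" (0 to 1); they miss things now and then, are a little off and sometimes report something else, mostly with a low value. They report only what shows in the picture. A call takes as long as a camera call.
- vision.spot_in(camera, thing): "bbox" ([left, top, right, bottom] in pixels, round what is visible of it).
The state is a dict: "time": time; "joint_positions": joint angles; "qd": joint speeds; "joint_torque": joint torques, N m; "position": TCP position; "tool_rot": TCP orientation; "ft_force": force on the tool from outside, world axes, zero at the start; "torque": the same for the moment, N m; "grip_width": opening from 0.0 (shut) to 1.0 (fully open); "grip_force": force on a finger pad.
Only numpy, scipy, OpenCV 4.12 (cv2) and the standard library are available. Lean on these libraries where they do the work, as an engineer would, in place of code of your own. Each camera call takes 0.05 s, during which the arm holds its last target. There are 200 camera calls.

## Task

Pick the loaded boat off its parking stand by the trough and set it down on the feed rail in front of the chamber, nose towards the slot and the coupling still in it, and let go. Take it again by its tail, slide the trough through the slot without touching the cover plate, and tip the nose down inside so that the coupling slides out onto the chamber floor. Then draw the boat back out, again clear of the cover, and leave it lying level and empty on the feed rail, without disturbing the loose tools and supplies around.

Things in the scene. Friction and masses are not known exactly. Their poses are not given: they have to be found in the camera images.
- chamber: fixed grey box, 190 deep x 130 wide x 236 high, clear top. Origin on the trolley top right below the middle of the slot, in the outer face of the cover; x points level into the chamber through the slot, z up. Hollow and empty inside: x 5 to 180, 110 wide, floor at z 12
- slot (a point): middle of the slot, in the outer face of the cover, 178 above the trolley; axes as the chamber. The slot is the only opening: 48 wide, 56 high (z 150 to 206), square edges
- rail (a point): feed rail, fixed to the chamber: middle of the top of an aluminium bar 24 wide (narrower than the boat), 115 long, running at y = 0 straight towards the slot, chamber x -125 to -10, top at z 160; axes as the chamber. Free air beside it; a post and its 70 x 60 foot below
- cover: dark steel cover plate with the slot, the front of the chamber: 130 wide, 238 high, 5 thick (chamber x 0 to 5); origin and axes as the chamber
- stand: fixed parking stand of the boat. Origin on the trolley top below the middle of the parked trough, x towards the nose. The trough rests on a bar 24 wide, 80 long, top at z 60; the tail lies between two cheeks (inner gap 20, each 7 thick, tops at z 96, x -162 to -58): no grip there, lift straight up. Behind stand fixed machines, 317 high, fronts at world x 530, world y below -20
- boat_center (a point): middle of the boat's trough, half-way up; x to the nose, z up. Rigid boat, 0.13 kg, 195 long: trough 85 long, 34 wide, 34 high, open on top and at the nose (x 42.5), closed at the back (x -42.5), floor 4, walls 3.5; behind it a straight tail bar 110 long, 12 wide, 14 high, top flush with the trough's, x -42.5 to -152.5. On the rail this point is at chamber z 177
- boat_tail (a point): the grip place on the tail bar, on its centre line, 137.5 behind boat_center, 10 higher, and 15 from its end; same axes as boat_center. On the rail it is at chamber z 187
- coupling_center (a point): centre of the smooth brass air coupling that lies lengthwise in the trough: 61 long (its y axis), 21 x 22, 0.07 kg. It stays put in a level boat and slides out over the open nose once the boat is tipped about 15 degrees
- tub: bystander, round ferrule tub 50 across, 46 high, loose on the trolley; origin under its centre
- tape: bystander, roll of tape 56 across, 19 high, loose; origin under its centre
- pliers: bystander, pliers lying flat, 184 x 61 x 16, loose; origin under the centre
- air_crimper: bystander, pneumatic hand crimper lying down, 203 x 85 x 51, loose; origin under the centre

How it is judged:
On the way, in this order (a step that is already met when the one before it is completed fails the run):
1. the boat lies released and level on the feed rail, wholly in front of the slot, nose towards it, with the coupling in it (x of boat_center in the frame of chamber between -0.12 and -0.043 m and y of boat_center in the frame of chamber between -0.012 and 0.012 m and z of boat_center in the frame of chamber between 0.173 and 0.181 m and x of boat_tail in the frame of chamber below -0.15 m and angle between the x axis of boat_center and the x axis of chamber, either way round below 0.2 rad and distance between coupling_center and boat_center below 0.03 m and contact force between the fingers and boat below 0.1 N), for 0.2 s.
2. with the trough inside the chamber and its nose tipped down, the coupling has slid out and lies in the bottom of the chamber (x of boat_center in the frame of chamber above 0.035 m and angle between boat_center's own x axis and vertical above 1.7 rad and x of coupling_center in the frame of chamber above 0.005 m and z of coupling_center in the frame of chamber below 0.1 m), for 0.1 s.
At the end, for the whole second after the job is handed in: The coupling lies at rest in the bottom of the chamber (centre below 60 mm); the empty boat lies at rest and level on the feed rail, nose to the slot, wholly outside (trough middle 43 to 120 mm before the cover), within 12 mm of the rail's centre line and 0.2 rad of its direction (x of coupling_center in the frame of chamber between 0.005 and 0.18 m and y of coupling_center in the frame of chamber between -0.055 and 0.055 m and z of coupling_center in the frame of chamber below 0.06 m and x of boat_center in the frame of chamber between -0.12 and -0.043 m and y of boat_center in the frame of chamber between -0.012 and 0.012 m and z of boat_center in the frame of chamber between 0.173 and 0.181 m and x of boat_tail in the frame of chamber below -0.15 m and angle between the x axis of boat_center and the x axis of chamber, either way round below 0.2 rad and linear speed of each of boat, coupling below 0.02 m/s); the robot touches nothing.
It fails at once if the boat strikes or scrapes the cover plate (over 2 N) (contact force between boat and cover above 2 N).
It fails at once if a loose bystander is moved more than 20 mm (distance of any of tub, tape, pliers, air_crimper from where it was at the start of the episode above 0.02 m).
It also fails if it takes over 59 s, if anything falls off the work surface, if the arm or the gripper's body presses on something with over 40 N, if the wrist force passes 120 N, or if a joint passes its speed limit or range.

## Working session

There is one attempt and no reset: what is moved stays moved. The work goes in short steps, Python scripts to look and compute and a tool call to move; the robot and the scene stay as the last step left them, time stands still between calls to the robot, and variables do not carry over. Pictures are saved under pics/ and viewed, at most 10 in all, crops included, and the job is handed in when it is done.

Besides the shell and the picture viewer there is one more tool, called after "Call:" in YAML: its name, and indented under it one key for each argument. jog_arm: Moves the arm, as the interface text tells. Its arguments: {"type":"object","properties":{"increments":{"type":"array"},"grip_force":{"type":"number"}},"required":["increments"]}

```bash
mkdir -p pics; ls; python3 - <<'E'
from bench import ctrl, vision
import cv2, numpy as np, pickle
s=ctrl.get_state(); print(s['position'],s['tool_rot'],s['time'],s['grip_width'])
D={}
for c in ("scene","top"):
    im=vision.get_image(c); D[c]=im; cv2.imwrite(f"pics/{c}0.png",im["color"])
    E=im["extrinsics"]; print(c,im["fx"],im["cx"],im["cy"],"cam pos",(-E[:3,:3].T@E[:3,3]).round(3)); print(E.round(4).tolist())
    for t in ("chamber","cover","stand","boat_center","coupling_center","tub","tape","pliers","air_crimper"):
        print(t,[(np.round(d["bbox"]).tolist(),round(d["conf"],2)) for d in vision.spot_in(c,t)[:2]])
pickle.dump(D,open("im0.pkl","wb"))
print(ctrl.get_state()['time'])
E
```

```text
pics
[0.22869167 0.60785922 0.22147884] [-5.62008354e-01 -3.09063909e+00  2.93793240e-03] 0.0 0.9960190852080618
scene 410.75423459617247 317.96340921156786 200.8442001304086 cam pos [-0.11  -0.603  0.62 ]
[[0.677, -0.736, 0.0006, -0.3691], [-0.3517, -0.3242, -0.8782, 0.3101], [0.6465, 0.5943, -0.4783, 0.7261], [0.0, 0.0, 0.0, 1.0]]
chamber [([292.0, 115.0, 386.0, 224.0], 0.57)]
cover [([306.0, 130.0, 346.0, 208.0], 0.79), ([256.0, 232.0, 278.0, 251.0], 0.47)]
stand [([316.0, 284.0, 418.0, 370.0], 0.63)]
boat_center [([218.0, 239.0, 273.0, 278.0], 0.65), ([328.0, 262.0, 409.0, 323.0], 0.61)]
coupling_center [([339.0, 277.0, 354.0, 287.0], 0.54), ([218.0, 236.0, 276.0, 278.0], 0.28)]
tub [([286.0, 225.0, 304.0, 249.0], 0.93)]
tape [([255.0, 231.0, 278.0, 250.0], 0.76), ([339.0, 277.0, 353.0, 289.0], 0.31)]
pliers [([216.0, 238.0, 276.0, 280.0], 0.75)]
air_crimper [([180.0, 194.0, 224.0, 229.0], 0.6)]
top 438.23931006199797 326.4800731196198 202.3830087561378 cam pos [ 0.495 -0.034  1.217]
[[0.0082, -0.9999, -0.0104, -0.0251], [-0.9992, -0.0078, -0.0397, 0.5422], [0.0397, 0.0107, -0.9992, 1.1963], [0.0, 0.0, 0.0, 1.0]]
chamber [([233.0, 47.0, 301.0, 184.0], 0.59)]
cover [([241.0, 125.0, 304.0, 146.0], 0.63)]
stand []
boat_center [([378.0, 249.0, 455.0, 266.0], 0.73)]
coupling_center [([389.0, 253.0, 411.0, 257.0], 0.72)]
tub [([299.0, 213.0, 315.0, 228.0], 0.56)]
tape [([268.0, 222.0, 291.0, 242.0], 0.72)]
pliers [([254.0, 255.0, 319.0, 280.0], 0.85)]
air_crimper [([156.0, 232.0, 231.0, 262.0], 0.92)]
1.0
```

```bash
python3 - <<'E'
import pickle,cv2
D=pickle.load(open("im0.pkl","rb"))
cv2.imwrite("pics/topc.png",cv2.resize(D["top"]["color"][40:300,150:490],None,fx=2.3,fy=2.3,interpolation=cv2.INTER_CUBIC))
cv2.imwrite("pics/scc.png",cv2.resize(D["scene"]["color"][100:380,190:450],None,fx=2.14,fy=2.14,interpolation=cv2.INTER_CUBIC))
E
```

```text
(no output)
```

View pics/topc.png

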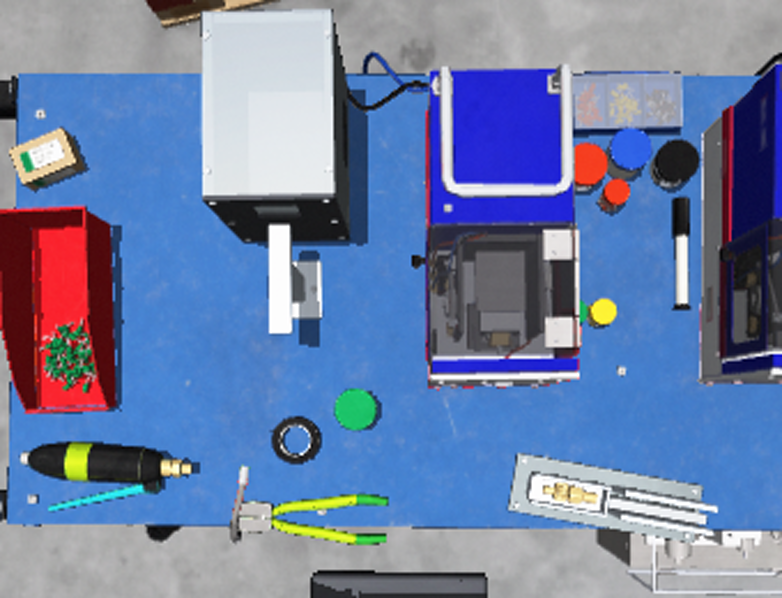

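View pics/scc.png

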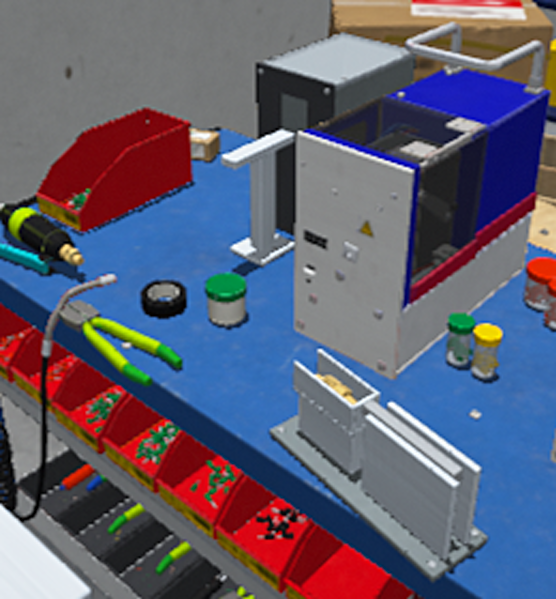

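The top view shows the rail at crop (268–292, 225–333), with the chamber behind it. The boat is on its stand at about (530–717, 470–515), nose to image left (+y world). The tape, tub, pliers and crimper lie between the two. I'll measure both places at higher zoom.

```bash
cat > h.py <<'E'
import numpy as np, cv2
def bp(im,u,v,z):
    E=im["extrinsics"];R=E[:3,:3];c=-R.T@E[:3,3]
    d=R.T@np.array([(u-im["cx"])/im["fx"],(v-im["cy"])/im["fy"],1.]); return c+d*(z-c[2])/d[2]
def pj(im,P):
    E=im["extrinsics"];q=(E[:3,:3]@np.atleast_2d(P).T).T+E[:3,3]
    return np.c_[q[:,0]/q[:,2]*im["fx"]+im["cx"],q[:,1]/q[:,2]*im["fy"]+im["cy"]]
E
python3 - <<'E'
import pickle; from h import *
D=pickle.load(open("im0.pkl","rb")); im=D["top"]; I=im["color"]
g=I.min(2)
# rail
r=I[120:195,255:300].min(2)
for thr in (170,200):
    m=(r>thr).astype(np.uint8); n,l,st,ce=cv2.connectedComponentsWithStats(m); k=1+st[1:,4].argmax()
    ys,xs=np.where(l==k); rect=cv2.minAreaRect(np.c_[xs+255,ys+120].astype(np.float32)); print(thr,st[k],rect)
    rows=np.arange(150,182); mid=[ (255+xs[ys==y-120]).mean() for y in rows]; 
    p=np.polyfit(rows,mid,1); print("mid",p, ys.min()+120, ys.max()+120)
    for y in (150,184): print(bp(im,np.polyval(p,y),y,.16))
a=cv2.resize(I[118:190,250:306],None,fx=7,fy=7,interpolation=cv2.INTER_NEAREST)
b=cv2.resize(I[232:276,370:466],None,fx=8,fy=8,interpolation=cv2.INTER_NEAREST)
cv2.imwrite("pics/a.png",a);cv2.imwrite("pics/b.png",b)
E
```

```text
170 [ 12  18  13  47 461] ((273.0, 161.0), (46.0, 12.0), 90.0)
mid [5.27859238e-02 2.62826430e+02] 138 184
[0.66270409 0.11398738 0.16      ]
[0.57999468 0.10853941 0.16      ]
200 [ 12  18  13  47 453] ((273.0, 161.0), (46.0, 12.0), 90.0)
mid [4.98533724e-02 2.63186767e+02] 138 184
[0.66270283 0.11418076 0.16      ]
[0.57999148 0.10897379 0.16      ]
```

View pics/a.png

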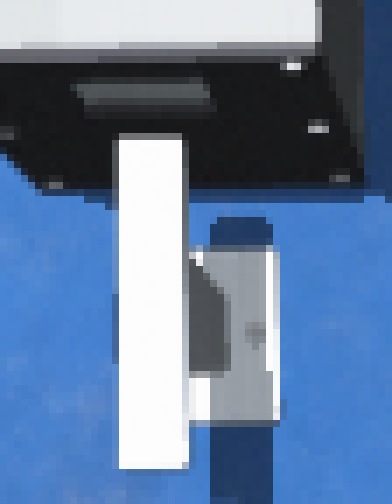

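View pics/b.png

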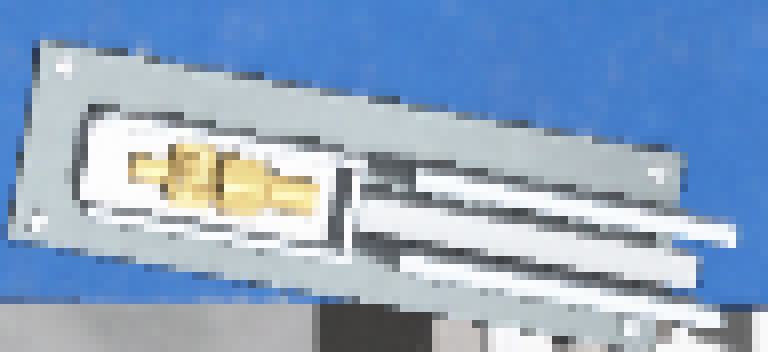

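The zooms show the rail running from (268, 137) to (268, 185) full-image. The trough is at about (380–414, 245–264), its tail end at (457, 265). I'll fit the chamber and boat poses to the edges in both views.

```bash
cat > fit.py <<'E'
from h import *
from scipy.optimize import least_squares
from scipy.ndimage import map_coordinates, gaussian_filter
def fit(views,edges,p0,w=4.0,iters=8):
    """views: list of image dicts; edges: per view list of (A,B) 3D model segments; p=(x,y,yaw), z known"""
    G=[gaussian_filter(v["color"].astype(float).mean(2),.6) for v in views]; p=np.array(p0,float)
    def T(p,Q):
        c,s=np.cos(p[2]),np.sin(p[2]); return Q@np.array([[c,s,0],[-s,c,0],[0,0,1]])+[p[0],p[1],0]
    for it in range(iters):
        ww=max(1.5,w*(.75**it)); rows=[]
        for v,g,es in zip(views,G,edges):
            for A,B in es:
                A,B=np.array(A,float),np.array(B,float)
                Q=A+np.linspace(.08,.92,25)[:,None]*(B-A); uv=pj(v,T(p,Q)); t=uv[-1]-uv[0]; t/=np.linalg.norm(t); n=np.array([-t[1],t[0]])
                o=np.arange(-ww,ww+.01,.25); S=uv[:,None]+o[None,:,None]*n
                gr=np.abs(np.gradient(map_coordinates(g,[S[...,1],S[...,0]],order=1),axis=1))
                k=gr.argmax(1); ok=gr.max(1)>2.5
                for i in np.where(ok)[0]: rows.append((v,Q[i],uv[i]+o[k[i]]*n,n))
        def res(p):
            return np.array([ (pj(v,T(p,q[None]))[0]-m)@n for v,q,m,n in rows])
        r=least_squares(res,p,loss="soft_l1",f_scale=.4); p=r.x
    return p,np.sqrt(np.mean(res(p)**2)),len(rows)
def box(x0,x1,y,z): return [((x0,y,z),(x1,y,z)),((x0,-y,z),(x1,-y,z)),((x0,-y,z),(x0,y,z))]
E
python3 - <<'E'
import pickle; from fit import *
D=pickle.load(open("im0.pkl","rb")); t,s=D["top"],D["scene"]
ch=box(-.125,-.015,.012,.16); bot=[((0,-.065,0),(0,.04,0))]; top=[((0,-.06,.238),(0,.06,.238))]
vert=[((0,-.065,.02),(0,-.065,.2))]
q0=(.704,.117,.03)
for nm,V,E in (("top",[t],[ch+bot]),("scene",[s],[ch]),("both",[t,s],[ch+bot,ch])): print(nm,*fit(V,E,q0))
B=.094; bt=[((-.0425,.017,B),(.0425,.017,B)),((-.0425,-.017,B),(.0425,-.017,B)),((.0425,-.017,B),(.0425,.017,B)),
 ((-.05,.006,B),(-.1525,.006,B)),((-.05,-.006,B),(-.1525,-.006,B)),((-.1525,-.006,B),(-.1525,.006,B))]
a=bp(t,379.8,251.3,B);b=bp(t,456.6,265,B); d=a-b; print(a,b,np.linalg.norm(d))
yaw=np.arctan2(d[1],d[0]); c=a-d/np.linalg.norm(d)*.0425; p0=(c[0],c[1],yaw); print("init",p0)
for nm,V,E in (("top",[t],[bt]),("both",[t,s],[bt,bt])): print(nm,*fit(V,E,p0,3))
E
```

```text
top [0.70264737 0.11257791 0.00546493] 0.7220328818669017 93
scene [0.70556157 0.11609226 0.02762088] 0.3408734711170167 75
both [0.70380755 0.11405651 0.01795455] 0.4508486493647786 168
[ 0.41537643 -0.15862114  0.094     ] [ 0.38243037 -0.35368165  0.094     ] 0.19782327301291944
init (np.float64(0.40829835793567226), np.float64(-0.2005275893197201), np.float64(1.4034737932632657))
top [ 0.4072385  -0.20258904  1.407594  ] 0.6731377573190479 150
both [ 0.40719311 -0.20338086  1.39616866] 0.7256354727300168 284
```

```bash
cat > plan.py <<'E'
import numpy as np
from bench import ctrl
from scipy.spatial.transform import Rotation as R
CH=(.704,.114,.018)
def down(yaw,pitch=0):
    """tool x along horizontal yaw, tool z down; pitch>0: nose of tool x tips down"""
    return R.from_euler("z",yaw)*R.from_euler("y",pitch)*R.from_matrix([[1,0,0],[0,-1,0],[0,0,-1]])
def ch(x,y,z):
    c,s=np.cos(CH[2]),np.sin(CH[2]); return np.array([CH[0]+c*x-s*y,CH[1]+s*x+c*y,z])
def steps(wps,grasp=False):
    """wps: list of (TCP or grasp position, Rotation); prints one call target each"""
    s=ctrl.get_state(); p,r=np.array(s["position"]),R.from_rotvec(s["tool_rot"])
    print("t",round(s["time"],2),"pos",p.round(4),"grip",round(s["grip_width"],3))
    for q,Q in wps:
        q=np.array(q,float)+(Q.apply([0,0,.019]) if grasp else 0)
        d=r.inv().apply(q-p)*1e3; w=(r.inv()*Q).as_rotvec()
        print("mm",d.round(1),"rad",w.round(3)); p,r=q,Q
E
python3 - <<'E'
from plan import *
b=1.402
steps([((.38,.44,.26),down(b+.93)),((.51,.28,.26),down(b+.45)),((.50,.09,.25),down(b)),((.44,-.10,.23),down(b)),((.407,-.203,.16),down(b)),((.407,-.203,.061),down(b))])
E
```

```text
t 1.0 pos [0.2289 0.6084 0.2226] grip 1.0
mm [-200.7 -104.4  -37.4] rad [0.   0.   0.45]
mm [-205.5  -16.2    0. ] rad [0.   0.   0.48]
mm [-179.8  -62.3   10. ] rad [0.   0.   0.45]
mm [-197.4  -27.2   20. ] rad [0. 0. 0.]
mm [-107.1  -15.2   70. ] rad [0. 0. 0.]
mm [ 0.  0. 99.] rad [0. 0. 0.]
```

Call:
jog_arm:
  increments:
    - {"tx":-40,"ty":-21,"tz":-8,"wz":0.09,"gripper":1}
    - {"tx":-80,"ty":-42,"tz":-16,"wz":0.18,"gripper":1}
    - {"tx":-120,"ty":-63,"tz":-24,"wz":0.27,"gripper":1}
    - {"tx":-160,"ty":-84,"tz":-32,"wz":0.36,"gripper":1}
    - {"tx":-200,"ty":-105,"tz":-37,"wz":0.45,"gripper":1}

```text
validation failed for argument at $.in...
```

Call:
jog_arm:
  increments:
    - {"tx":-40,"ty":-3,"tz":0,"wz":0.1,"gripper":1}
    - {"tx":-80,"ty":-6,"tz":0,"wz":0.2,"gripper":1}
    - {"tx":-120,"ty":-9,"tz":0,"wz":0.3,"gripper":1}
    - {"tx":-160,"ty":-12,"tz":0,"wz":0.4,"gripper":1}
    - {"tx":-205,"ty":-16,"tz":0,"wz":0.48,"gripper":1}

```text
validation failed for argument at $.in...
```

Call:
jog_arm:
  increments:
    - {"tx":-36,"ty":-12,"tz":2,"wz":0.09,"gripper":1}
    - {"tx":-72,"ty":-24,"tz":4,"wz":0.18,"gripper":1}
    - {"tx":-108,"ty":-36,"tz":6,"wz":0.27,"gripper":1}
    - {"tx":-144,"ty":-48,"tz":8,"wz":0.36,"gripper":1}
    - {"tx":-180,"ty":-62,"tz":10,"wz":0.45,"gripper":1}

```text
validation failed for argument at $.in...
```

Call:
jog_arm:
  increments:
    - {"tx":-40,"ty":-21,"tz":-8,"wx":0,"wy":0,"wz":0.09,"gripper":1}
    - {"tx":-80,"ty":-42,"tz":-16,"wx":0,"wy":0,"wz":0.18,"gripper":1}
    - {"tx":-120,"ty":-63,"tz":-24,"wx":0,"wy":0,"wz":0.27,"gripper":1}
    - {"tx":-160,"ty":-84,"tz":-32,"wx":0,"wy":0,"wz":0.36,"gripper":1}
    - {"tx":-200,"ty":-105,"tz":-37,"wx":0,"wy":0,"wz":0.45,"gripper":1}

```text
time: 1.42
position: [0.3666, 0.4536, 0.2579]
tool_rot: [1.243, 2.885, 0.002]
ft_force: [1.2, 0.5, 0.6]
grip_width: 1.0
grip_force: 0.0
```

Works with all keys. Lag is about 20 mm at the end of a call. Continuing.

Call:
jog_arm:
  increments:
    - {"tx":-40,"ty":-3,"tz":0,"wx":0,"wy":0,"wz":0.1,"gripper":1}
    - {"tx":-80,"ty":-6,"tz":0,"wx":0,"wy":0,"wz":0.2,"gripper":1}
    - {"tx":-120,"ty":-9,"tz":0,"wx":0,"wy":0,"wz":0.3,"gripper":1}
    - {"tx":-160,"ty":-12,"tz":0,"wx":0,"wy":0,"wz":0.4,"gripper":1}
    - {"tx":-205,"ty":-16,"tz":0,"wx":0,"wy":0,"wz":0.48,"gripper":1}

```text
time: 1.83
position: [0.4939, 0.2969, 0.2573]
tool_rot: [-1.894, -2.507, -0.002]
ft_force: [0.9, 0.1, 0.2]
grip_width: 1.0
grip_force: 0.0
```

Call:
jog_arm:
  increments:
    - {"tx":-36,"ty":-12,"tz":2,"wx":0,"wy":0,"wz":0.09,"gripper":1}
    - {"tx":-72,"ty":-24,"tz":4,"wx":0,"wy":0,"wz":0.18,"gripper":1}
    - {"tx":-108,"ty":-36,"tz":6,"wx":0,"wy":0,"wz":0.27,"gripper":1}
    - {"tx":-144,"ty":-48,"tz":8,"wx":0,"wy":0,"wz":0.36,"gripper":1}
    - {"tx":-180,"ty":-62,"tz":10,"wx":0,"wy":0,"wz":0.45,"gripper":1}

```text
time: 2.25
position: [0.4833, 0.1063, 0.247]
tool_rot: [2.405, 2.021, 0.001]
ft_force: [0.9, -0.0, 0.2]
grip_width: 1.002
grip_force: 0.0
```

Call:
jog_arm:
  increments:
    - {"tx":-40,"ty":-5,"tz":4,"wx":0,"wy":0,"wz":0,"gripper":1}
    - {"tx":-80,"ty":-10,"tz":8,"wx":0,"wy":0,"wz":0,"gripper":1}
    - {"tx":-120,"ty":-15,"tz":12,"wx":0,"wy":0,"wz":0,"gripper":1}
    - {"tx":-160,"ty":-21,"tz":16,"wx":0,"wy":0,"wz":0,"gripper":1}
    - {"tx":-197,"ty":-27,"tz":20,"wx":0,"wy":0,"wz":0,"gripper":1}

```text
time: 2.67
position: [0.4228, -0.0838, 0.227]
tool_rot: [2.402, 2.025, 0.002]
ft_force: [0.5, -0.4, 0.8]
grip_width: 1.002
grip_force: 0.0
```

Call:
jog_arm:
  increments:
    - {"tx":-36,"ty":-5,"tz":20,"wx":0,"wy":0,"wz":0,"gripper":1}
    - {"tx":-72,"ty":-10,"tz":45,"wx":0,"wy":0,"wz":0,"gripper":1}
    - {"tx":-107,"ty":-15,"tz":70,"wx":0,"wy":0,"wz":0,"gripper":1}
    - {"tx":-107,"ty":-15,"tz":70,"wx":0,"wy":0,"wz":0,"gripper":1}
    - {"tx":-107,"ty":-15,"tz":70,"wx":0,"wy":0,"wz":0,"gripper":1}

```text
time: 3.08
position: [0.3891, -0.1861, 0.1559]
tool_rot: [-2.405, -2.019, 0.001]
ft_force: [0.4, 1.3, 0.5]
grip_width: 0.999
grip_force: 0.0
```

```bash
python3 - <<'E'
from plan import *
print(np.round(ctrl.get_state()["joint_positions"],2), R.from_rotvec(ctrl.get_state()["tool_rot"]).as_matrix().round(3).tolist())
b=1.402
steps([((.407,-.203,.061),down(b))])
E
```

```text
[-0.44 -0.18  0.76  2.07  0.13  1.21  0.09] [[0.173, 0.985, -0.002], [0.985, -0.173, 0.001], [0.001, -0.002, -1.0]]
t 3.08 pos [ 0.3891 -0.1861  0.1559] grip 0.999
mm [-13.7  20.8  94.8] rad [-0.002 -0.001 -0.005]
```

Call:
jog_arm:
  increments:
    - {"tx":-14,"ty":21,"tz":20,"wx":0,"wy":0,"wz":0,"gripper":1}
    - {"tx":-14,"ty":21,"tz":40,"wx":0,"wy":0,"wz":0,"gripper":1}
    - {"tx":-14,"ty":21,"tz":40,"wx":0,"wy":0,"wz":0,"gripper":1}
    - {"tx":-14,"ty":21,"tz":40,"wx":0,"wy":0,"wz":0,"gripper":1}
    - {"tx":-14,"ty":21,"tz":40,"wx":0,"wy":0,"wz":0,"gripper":1}

```text
time: 3.5
position: [0.4102, -0.2009, 0.1179]
tool_rot: [2.399, 2.028, 0.001]
ft_force: [0.2, -0.2, 0.4]
grip_width: 0.997
grip_force: 0.0
```

```bash
python3 - <<'E'
from plan import *; from bench import vision; import cv2
steps([((.407,-.203,.061),down(1.402))])
im=vision.get_image("top");im2=vision.get_image("scene")
cv2.imwrite("pics/g.png",np.hstack([cv2.resize(im["color"][200:300,340:480],(420,300)),cv2.resize(im2["color"][220:380,300:440],(350,400))[:300]]))
E
```

```text
t 3.5 pos [ 0.4102 -0.2009  0.1179] grip 0.997
mm [-2.6 -2.8 56.9] rad [ 0.001 -0.     0.002]
```

View pics/g.png

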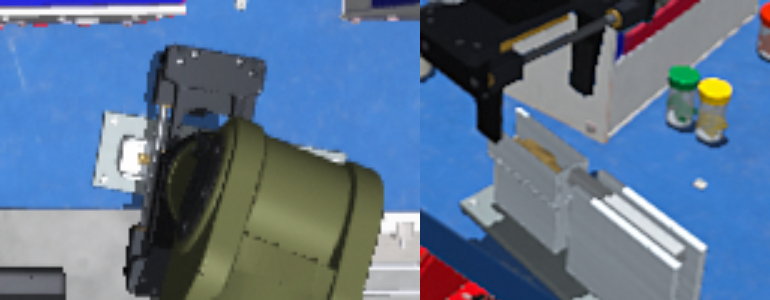

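The gripper straddles the trough above its middle, with the fingers outside the walls. Going down and gripping.

Call:
jog_arm:
  increments:
    - {"tx":-3,"ty":-3,"tz":20,"wx":0,"wy":0,"wz":0,"gripper":1}
    - {"tx":-3,"ty":-3,"tz":40,"wx":0,"wy":0,"wz":0,"gripper":1}
    - {"tx":-3,"ty":-3,"tz":57,"wx":0,"wy":0,"wz":0,"gripper":1}
    - {"tx":-3,"ty":-3,"tz":57,"wx":0,"wy":0,"wz":0,"gripper":1}
    - {"tx":-3,"ty":-3,"tz":57,"wx":0,"wy":0,"wz":0,"gripper":1}

```text
time: 4.02
position: [0.4058, -0.204, 0.0603]
tool_rot: [-2.4, -2.026, 0.001]
ft_force: [-0.6, -1.0, -0.2]
grip_width: 0.999
grip_force: 0.0
```

Call:
jog_arm:
  increments:
    - {"tx":0,"ty":0,"tz":0,"wx":0,"wy":0,"wz":0,"gripper":0.2}
    - {"tx":0,"ty":0,"tz":0,"wx":0,"wy":0,"wz":0,"gripper":0.2}
    - {"tx":0,"ty":0,"tz":0,"wx":0,"wy":0,"wz":0,"gripper":0.2}
    - {"tx":0,"ty":0,"tz":0,"wx":0,"wy":0,"wz":0,"gripper":0.2}
    - {"tx":0,"ty":0,"tz":0,"wx":0,"wy":0,"wz":0,"gripper":0.2}
  grip_force: 20

```text
time: 4.43
position: [0.4062, -0.2043, 0.0604]
tool_rot: [2.4, 2.026, 0.001]
ft_force: [-0.0, -1.1, 0.1]
grip_width: 0.704
grip_force: 0.0
```

Call:
jog_arm:
  increments:
    - {"tx":0,"ty":0,"tz":0,"wx":0,"wy":0,"wz":0,"gripper":0.2}
    - {"tx":0,"ty":0,"tz":0,"wx":0,"wy":0,"wz":0,"gripper":0.2}
    - {"tx":0,"ty":0,"tz":0,"wx":0,"wy":0,"wz":0,"gripper":0.2}
    - {"tx":0,"ty":0,"tz":0,"wx":0,"wy":0,"wz":0,"gripper":0.2}
    - {"tx":0,"ty":0,"tz":0,"wx":0,"wy":0,"wz":0,"gripper":0.2}
  grip_force: 20

```text
time: 4.85
position: [0.4059, -0.2043, 0.0599]
tool_rot: [2.401, 2.026, 0.0]
ft_force: [0.5, -0.1, 0.2]
grip_width: 0.386
grip_force: 20.0
```

Call:
jog_arm:
  increments:
    - {"tx":0,"ty":0,"tz":-5,"wx":0,"wy":0,"wz":0,"gripper":0.2}
    - {"tx":0,"ty":0,"tz":-20,"wx":0,"wy":0,"wz":0,"gripper":0.2}
    - {"tx":0,"ty":0,"tz":-40,"wx":0,"wy":0,"wz":0,"gripper":0.2}
    - {"tx":0,"ty":0,"tz":-60,"wx":0,"wy":0,"wz":0,"gripper":0.2}
    - {"tx":0,"ty":0,"tz":-80,"wx":0,"wy":0,"wz":0,"gripper":0.2}

```text
time: 5.27
position: [0.4052, -0.2044, 0.1407]
tool_rot: [-2.401, -2.025, 0.001]
ft_force: [0.9, 0.7, -0.5]
grip_width: 0.389
grip_force: 20.0
```

Call:
jog_arm:
  increments:
    - {"tx":0,"ty":0,"tz":-20,"wx":0,"wy":0,"wz":0,"gripper":0.2}
    - {"tx":0,"ty":0,"tz":-40,"wx":0,"wy":0,"wz":0,"gripper":0.2}
    - {"tx":0,"ty":0,"tz":-60,"wx":0,"wy":0,"wz":0,"gripper":0.2}
    - {"tx":0,"ty":0,"tz":-80,"wx":0,"wy":0,"wz":0,"gripper":0.2}
    - {"tx":0,"ty":0,"tz":-100,"wx":0,"wy":0,"wz":0,"gripper":0.2}

```text
time: 5.68
position: [0.4053, -0.2044, 0.2409]
tool_rot: [-2.401, -2.025, -0.0]
ft_force: [0.2, 0.8, -2.1]
grip_width: 0.388
grip_force: 20.0
```

Call:
jog_arm:
  increments:
    - {"tx":0,"ty":0,"tz":-10,"wx":0,"wy":0,"wz":0,"gripper":0.2}
    - {"tx":0,"ty":0,"tz":-20,"wx":0,"wy":0,"wz":0,"gripper":0.2}
    - {"tx":0,"ty":0,"tz":-20,"wx":0,"wy":0,"wz":0,"gripper":0.2}
    - {"tx":0,"ty":0,"tz":-20,"wx":0,"wy":0,"wz":0,"gripper":0.2}
    - {"tx":0,"ty":0,"tz":-20,"wx":0,"wy":0,"wz":0,"gripper":0.2}

```text
time: 6.1
position: [0.4051, -0.2041, 0.2588]
tool_rot: [-2.4, -2.025, 0.002]
ft_force: [0.4, 0.7, -2.3]
grip_width: 0.39
grip_force: 20.0
```

```bash
python3 - <<'E'
from plan import *
print(np.round(ctrl.get_state()["joint_positions"],2),ctrl.get_state()["ft_force"])
steps([((.44,-.06,.26),down(1.402)),((.46,.08,.26),down(.95)),((.50,.12,.26),down(.48)),(ch(-.12,0,.26),down(.018)),(ch(-.065,0,.20),down(.018))])
E
```

```text
[-0.45 -0.21  0.76  1.88  0.14  1.42  0.11] [ 0.36944203  0.66765873 -2.32424005]
t 6.1 pos [ 0.4051 -0.2041  0.2588] grip 0.39
mm [147.9  10.1  -1.3] rad [-0.002  0.    -0.   ]
mm [141.4  -3.8   0. ] rad [0.    0.    0.452]
mm [55.8  9.3  0. ] rad [0.   0.   0.47]
mm [70.8 46.   0. ] rad [0.    0.    0.462]
mm [55.  0. 60.] rad [0. 0. 0.]
```

Call:
jog_arm:
  increments:
    - {"tx":20,"ty":2,"tz":0,"wx":0,"wy":0,"wz":0,"gripper":0.2}
    - {"tx":50,"ty":4,"tz":0,"wx":0,"wy":0,"wz":0,"gripper":0.2}
    - {"tx":80,"ty":6,"tz":0,"wx":0,"wy":0,"wz":0,"gripper":0.2}
    - {"tx":110,"ty":8,"tz":0,"wx":0,"wy":0,"wz":0,"gripper":0.2}
    - {"tx":148,"ty":10,"tz":-1,"wx":0,"wy":0,"wz":0,"gripper":0.2}

```text
time: 6.52
position: [0.4398, -0.0603, 0.2596]
tool_rot: [-2.403, -2.022, 0.003]
ft_force: [1.0, -0.1, -1.2]
grip_width: 0.388
grip_force: 20.0
```

Call:
jog_arm:
  increments:
    - {"tx":28,"ty":-1,"tz":0,"wx":0,"wy":0,"wz":0.09,"gripper":0.2}
    - {"tx":56,"ty":-2,"tz":0,"wx":0,"wy":0,"wz":0.18,"gripper":0.2}
    - {"tx":85,"ty":-3,"tz":0,"wx":0,"wy":0,"wz":0.27,"gripper":0.2}
    - {"tx":113,"ty":-3,"tz":0,"wx":0,"wy":0,"wz":0.36,"gripper":0.2}
    - {"tx":141,"ty":-4,"tz":0,"wx":0,"wy":0,"wz":0.452,"gripper":0.2}

```text
time: 6.93
position: [0.4598, 0.0808, 0.2595]
tool_rot: [-2.797, -1.43, 0.004]
ft_force: [0.7, -0.5, -2.1]
grip_width: 0.387
grip_force: 20.0
```

Call:
jog_arm:
  increments:
    - {"tx":11,"ty":2,"tz":0,"wx":0,"wy":0,"wz":0.09,"gripper":0.2}
    - {"tx":22,"ty":4,"tz":0,"wx":0,"wy":0,"wz":0.18,"gripper":0.2}
    - {"tx":34,"ty":6,"tz":0,"wx":0,"wy":0,"wz":0.28,"gripper":0.2}
    - {"tx":45,"ty":8,"tz":0,"wx":0,"wy":0,"wz":0.37,"gripper":0.2}
    - {"tx":56,"ty":9,"tz":0,"wx":0,"wy":0,"wz":0.47,"gripper":0.2}

```text
time: 7.35
position: [0.5001, 0.12, 0.2592]
tool_rot: [3.053, 0.739, -0.004]
ft_force: [1.0, 0.1, -1.7]
grip_width: 0.389
grip_force: 20.0
```

Call:
jog_arm:
  increments:
    - {"tx":14,"ty":9,"tz":0,"wx":0,"wy":0,"wz":0.11,"gripper":0.2}
    - {"tx":28,"ty":18,"tz":0,"wx":0,"wy":0,"wz":0.23,"gripper":0.2}
    - {"tx":42,"ty":27,"tz":0,"wx":0,"wy":0,"wz":0.34,"gripper":0.2}
    - {"tx":56,"ty":36,"tz":0,"wx":0,"wy":0,"wz":0.46,"gripper":0.2}
    - {"tx":71,"ty":46,"tz":0,"wx":0,"wy":0,"wz":0.462,"gripper":0.2}

```text
time: 7.77
position: [0.5845, 0.1117, 0.2591]
tool_rot: [3.14, 0.02, -0.004]
ft_force: [1.2, -0.1, -1.9]
grip_width: 0.389
grip_force: 20.0
```

Call:
jog_arm:
  increments:
    - {"tx":0,"ty":0,"tz":0,"wx":0,"wy":0,"wz":0,"gripper":0.2}
    - {"tx":0,"ty":0,"tz":0,"wx":0,"wy":0,"wz":0,"gripper":0.2}
    - {"tx":0,"ty":0,"tz":0,"wx":0,"wy":0,"wz":0,"gripper":0.2}
    - {"tx":0,"ty":0,"tz":0,"wx":0,"wy":0,"wz":0,"gripper":0.2}
    - {"tx":0,"ty":0,"tz":0,"wx":0,"wy":0,"wz":0,"gripper":0.2}

```text
time: 8.18
position: [0.5838, 0.1121, 0.2608]
tool_rot: [-3.141, -0.029, 0.001]
ft_force: [-0.2, 0.1, -1.2]
grip_width: 0.391
grip_force: 20.0
```

```bash
python3 - <<'E'
from plan import *; from bench import vision; import cv2
steps([(ch(-.065,0,.20),down(.018)),(ch(-.065,0,.161),down(.018))])
print(R.from_rotvec(ctrl.get_state()["tool_rot"]).as_matrix().round(3).tolist(),np.round(ctrl.get_state()["joint_positions"],2))
im=vision.get_image("top");im2=vision.get_image("scene")
import pickle; pickle.dump({"top":im,"scene":im2},open("im1.pkl","wb"))
cv2.imwrite("pics/h.png",np.hstack([cv2.resize(im["color"][100:240,220:360],(400,400)),cv2.resize(im2["color"][80:240,220:380],(400,400))]))
E
```

```text
t 8.18 pos [0.5838 0.1121 0.2608] grip 0.391
mm [55.3  0.3 60.8] rad [-0.  0.  0.]
mm [ 0.  0. 39.] rad [0. 0. 0.]
[[1.0, 0.018, -0.0], [0.018, -1.0, 0.0], [-0.0, -0.0, -1.0]] [-0.58  0.19  0.41  1.55 -0.08  1.41 -1.72]
```

View pics/h.png

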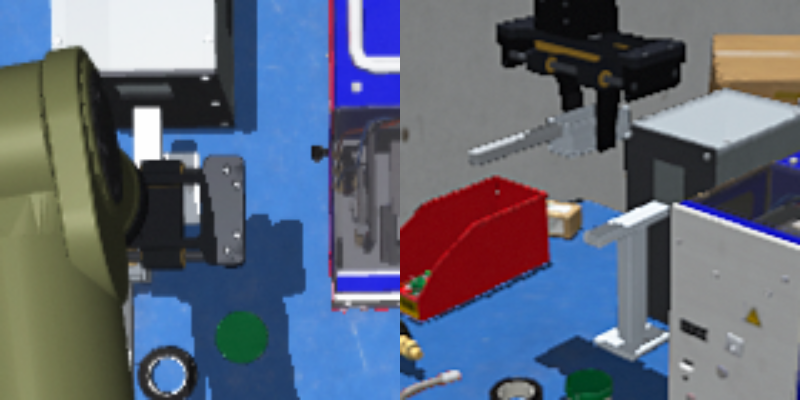

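The boat hangs level, nose towards the slot, above the rail. Moving forward and down.

Call:
jog_arm:
  increments:
    - {"tx":15,"ty":0,"tz":0,"wx":0,"wy":0,"wz":0,"gripper":0.2}
    - {"tx":35,"ty":0,"tz":15,"wx":0,"wy":0,"wz":0,"gripper":0.2}
    - {"tx":55,"ty":0,"tz":35,"wx":0,"wy":0,"wz":0,"gripper":0.2}
    - {"tx":55,"ty":0,"tz":55,"wx":0,"wy":0,"wz":0,"gripper":0.2}
    - {"tx":55,"ty":0,"tz":75,"wx":0,"wy":0,"wz":0,"gripper":0.2}

```text
time: 8.7
position: [0.6401, 0.1128, 0.1849]
tool_rot: [3.141, 0.028, 0.001]
ft_force: [0.0, -1.2, -2.7]
grip_width: 0.387
grip_force: 20.0
```

Call:
jog_arm:
  increments:
    - {"tx":0,"ty":0,"tz":7,"wx":0,"wy":0,"wz":0,"gripper":0.2}
    - {"tx":0,"ty":0,"tz":14,"wx":0,"wy":0,"wz":0,"gripper":0.2}
    - {"tx":0,"ty":0,"tz":18,"wx":0,"wy":0,"wz":0,"gripper":0.2}
    - {"tx":0,"ty":0,"tz":20,"wx":0,"wy":0,"wz":0,"gripper":0.2}
    - {"tx":0,"ty":0,"tz":20,"wx":0,"wy":0,"wz":0,"gripper":0.2}

```text
time: 9.12
position: [0.6397, 0.113, 0.1667]
tool_rot: [-3.141, -0.028, -0.002]
ft_force: [-0.2, 0.7, -2.4]
grip_width: 0.389
grip_force: 20.0
```

```bash
python3 - <<'E'
from plan import *; from fit import *; from bench import vision; import pickle
s=ctrl.get_state(); print(s["ft_force"]); steps([(ch(-.065,0,.161),down(.018))])
im=vision.get_image("top");im2=vision.get_image("scene")
pickle.dump({"top":im,"scene":im2},open("im2.pkl","wb"))
B=s["position"][2]+.019-.002+.017; print("top z",B)
E=[((-.05,.006,B),(-.1525,.006,B)),((-.05,-.006,B),(-.1525,-.006,B)),((-.1525,-.006,B),(-.1525,.006,B)),((-.0425,-.017,B),(-.015,-.017,B)),((.015,-.017,B),(.0425,-.017,B)),((-.05,-.006,B-.014),(-.15,-.006,B-.014))]
print(fit([im2],[E],(*s["position"][:2],.018),4))
I=cv2.resize(im2["color"][110:230,240:360],(600,600),interpolation=cv2.INTER_CUBIC); cv2.imwrite("pics/k.png",I)
E
```

```text
[-0.17572827  0.70357848 -2.42095257]
t 9.12 pos [0.6397 0.113  0.1667] grip 0.389
mm [-0.7  0.2  5.7] rad [-0.001 -0.001 -0.   ]
top z 0.20074726806912313
(array([ 0.65262783,  0.10984413, -0.06394796]), np.float64(0.8198430834645255), 130)
```

View pics/k.png

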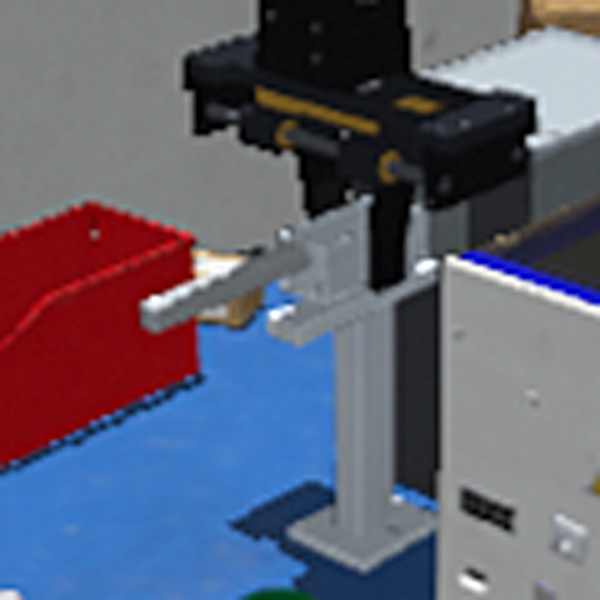

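The boat is a few mm above the rail, clear of the cover. The tail end's top middle is at about (271, 171) and the rail end's at (297, 172) in the scene image. I'll check the lateral offset.

```bash
python3 - <<'E'
from h import *; from plan import *; import pickle
D=pickle.load(open("im2.pkl","rb")); im=D["scene"]
c,s=np.cos(CH[2]),np.sin(CH[2])
for n,u,v,z in (("tail",156,304,.2007),("rail",284,312,.16)):
    p=bp(im,240+u/5-.5,110+v/5-.5,z); d=p[:2]-CH[:2]; print(n,p.round(4),"chamber",c*d[0]+s*d[1],-s*d[0]+c*d[1])
# predicted outlines
p=ctrl.get_state()["position"]
for yaw in (-.02,.018,.05):
    q=[p[0]-.1525*np.cos(yaw),p[1]-.1525*np.sin(yaw),.2007]; print(yaw,((pj(im,q)[0]-[239.5,109.5])*5).round(1))
print(((pj(im,ch(-.125,0,.16))[0]-[239.5,109.5])*5).round(1))
E
```

```text
tail [0.4931 0.1109 0.2007] chamber -0.21091093919489354 0.000646738969973382
rail [0.5914 0.1217 0.16  ] chamber -0.11242674686140257 0.009746318493586762
-0.02 [140.5 304.5]
0.018 [148.3 307.8]
0.05 [155.2 310.5]
[280.6 324.4]
```

Call:
jog_arm:
  increments:
    - {"tx":0,"ty":0,"tz":2,"wx":0,"wy":0,"wz":0,"gripper":0.2}
    - {"tx":0,"ty":0,"tz":3.5,"wx":0,"wy":0,"wz":0,"gripper":0.2}
    - {"tx":0,"ty":0,"tz":5,"wx":0,"wy":0,"wz":0,"gripper":0.2}
    - {"tx":0,"ty":0,"tz":5,"wx":0,"wy":0,"wz":0,"gripper":0.2}
    - {"tx":0,"ty":0,"tz":5,"wx":0,"wy":0,"wz":0,"gripper":0.2}

```text
time: 9.63
position: [0.6394, 0.1128, 0.1608]
tool_rot: [3.141, 0.028, -0.0]
ft_force: [0.1, -0.9, -1.7]
grip_width: 0.39
grip_force: 20.0
```

Call:
jog_arm:
  increments:
    - {"tx":0,"ty":0,"tz":1,"wx":0,"wy":0,"wz":0,"gripper":0.2}
    - {"tx":0,"ty":0,"tz":1,"wx":0,"wy":0,"wz":0,"gripper":0.2}
    - {"tx":0,"ty":0,"tz":1,"wx":0,"wy":0,"wz":0,"gripper":0.2}
    - {"tx":0,"ty":0,"tz":1,"wx":0,"wy":0,"wz":0,"gripper":0.2}
    - {"tx":0,"ty":0,"tz":1,"wx":0,"wy":0,"wz":0,"gripper":0.2}

```text
time: 10.05
position: [0.6395, 0.1128, 0.16]
tool_rot: [-3.141, -0.028, -0.0]
ft_force: [-0.4, -0.9, -1.8]
grip_width: 0.388
grip_force: 20.0
```

Call:
jog_arm:
  increments:
    - {"tx":0,"ty":0,"tz":1,"wx":0,"wy":0,"wz":0,"gripper":0.2}
    - {"tx":0,"ty":0,"tz":1,"wx":0,"wy":0,"wz":0,"gripper":0.2}
    - {"tx":0,"ty":0,"tz":1.5,"wx":0,"wy":0,"wz":0,"gripper":0.2}
    - {"tx":0,"ty":0,"tz":1.5,"wx":0,"wy":0,"wz":0,"gripper":0.2}
    - {"tx":0,"ty":0,"tz":1.5,"wx":0,"wy":0,"wz":0,"gripper":0.2}

```text
time: 10.47
position: [0.6395, 0.1129, 0.16]
tool_rot: [-3.141, -0.028, -0.001]
ft_force: [-2.9, -0.3, 6.5]
grip_width: 0.388
grip_force: 20.0
```

Contact with the rail (force flipped to +6.5 N). Releasing.

Call:
jog_arm:
  increments:
    - {"tx":0,"ty":0,"tz":-0.5,"wx":0,"wy":0,"wz":0,"gripper":0.6}
    - {"tx":0,"ty":0,"tz":-0.5,"wx":0,"wy":0,"wz":0,"gripper":1}
    - {"tx":0,"ty":0,"tz":-0.5,"wx":0,"wy":0,"wz":0,"gripper":1}
    - {"tx":0,"ty":0,"tz":-0.5,"wx":0,"wy":0,"wz":0,"gripper":1}
    - {"tx":0,"ty":0,"tz":-0.5,"wx":0,"wy":0,"wz":0,"gripper":1}

```text
time: 10.88
position: [0.6394, 0.1128, 0.1586]
tool_rot: [3.141, 0.028, -0.0]
ft_force: [-0.7, 0.4, 0.1]
grip_width: 0.68
grip_force: 0.0
```

Call:
jog_arm:
  increments:
    - {"tx":0,"ty":0,"tz":0,"wx":0,"wy":0,"wz":0,"gripper":1}
    - {"tx":0,"ty":0,"tz":0,"wx":0,"wy":0,"wz":0,"gripper":1}
    - {"tx":0,"ty":0,"tz":-20,"wx":0,"wy":0,"wz":0,"gripper":1}
    - {"tx":0,"ty":0,"tz":-50,"wx":0,"wy":0,"wz":0,"gripper":1}
    - {"tx":0,"ty":0,"tz":-80,"wx":0,"wy":0,"wz":0,"gripper":1}

```text
time: 11.3
position: [0.6386, 0.1127, 0.2387]
tool_rot: [3.141, 0.028, -0.004]
ft_force: [1.5, -0.1, 0.8]
grip_width: 0.984
grip_force: 0.0
```

Call:
jog_arm:
  increments:
    - {"tx":-20,"ty":20,"tz":-30,"wx":0,"wy":0,"wz":0,"gripper":1}
    - {"tx":-50,"ty":50,"tz":-60,"wx":0,"wy":0,"wz":0,"gripper":1}
    - {"tx":-80,"ty":85,"tz":-60,"wx":0,"wy":0,"wz":0,"gripper":1}
    - {"tx":-110,"ty":120,"tz":-60,"wx":0,"wy":0,"wz":0,"gripper":1}
    - {"tx":-130,"ty":155,"tz":-60,"wx":0,"wy":0,"wz":0,"gripper":1}

```text
time: 11.72
position: [0.5195, -0.0316, 0.2997]
tool_rot: [-3.14, -0.03, -0.003]
ft_force: [1.3, -0.6, -0.1]
grip_width: 1.001
grip_force: 0.0
```

```bash
python3 - <<'E'
from plan import *; from fit import *; from bench import vision; import pickle
steps([])
im=vision.get_image("top");im2=vision.get_image("scene")
pickle.dump({"top":im,"scene":im2},open("im3.pkl","wb"))
B=.194
bt=[((-.0425,.017,B),(.0425,.017,B)),((-.0425,-.017,B),(.0425,-.017,B)),((.0425,-.017,B),(.0425,.017,B)),
 ((-.05,.006,B),(-.1525,.006,B)),((-.05,-.006,B),(-.1525,-.006,B)),((-.1525,-.006,B),(-.1525,.006,B))]
p0=(.6395,.113,.018)
for n,V,E in (("top",[im],[bt]),("scene",[im2],[bt]),("both",[im,im2],[bt,bt])): print(n,*fit(V,E,p0,3))
a=cv2.resize(im["color"][110:240,225:325],(400,520),interpolation=cv2.INTER_CUBIC)
b=cv2.resize(im2["color"][110:214,235:315],(400,520),interpolation=cv2.INTER_CUBIC); cv2.imwrite("pics/l.png",np.hstack([a,b]))
E
```

```text
t 11.72 pos [ 0.5195 -0.0316  0.2997] grip 1.001
top [0.63673869 0.11137841 0.00898317] 0.7187982362383308 135
scene [0.64667805 0.11822928 0.05097024] 0.7798267746021641 140
both [0.63796667 0.11238678 0.01471714] 0.8633855207274013 293
```

View pics/l.png

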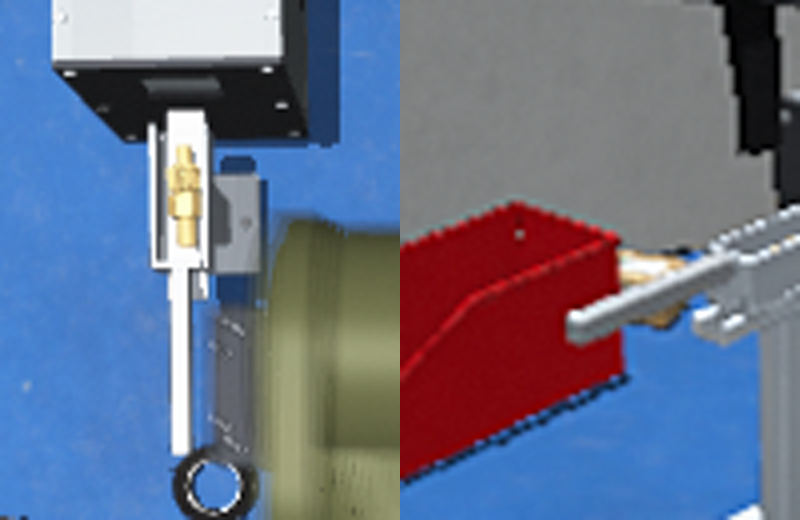

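The boat sits on the rail with the coupling in it, centred on the rail and slot (fits of boat and chamber agree laterally to under 1 mm). Next I take the tail with the tool leaning back about 15°.

```bash
sed -i 's/^CH=.*/CH=(.7052,.1145,.018)/' plan.py; python3 - <<'E'
from plan import *
steps([((.502,.1103,.27),down(.018,-.26)),((.502,.1103,.187),down(.018,-.26))],grasp=True)
E
```

```text
t 11.82 pos [ 0.518  -0.0389  0.3004] grip 1.002
mm [ -10.1 -149.3   48.6] rad [ 0.002  0.258 -0.011]
mm [-21.3   0.   80.2] rad [0. 0. 0.]
```

Call:
jog_arm:
  increments:
    - {"tx":-2,"ty":-30,"tz":5,"wx":0,"wy":0.05,"wz":0,"gripper":1}
    - {"tx":-4,"ty":-60,"tz":15,"wx":0,"wy":0.1,"wz":0,"gripper":1}
    - {"tx":-6,"ty":-95,"tz":25,"wx":0,"wy":0.16,"wz":0,"gripper":1}
    - {"tx":-8,"ty":-130,"tz":40,"wx":0,"wy":0.21,"wz":0,"gripper":1}
    - {"tx":-10,"ty":-149,"tz":48,"wx":0,"wy":0.258,"wz":0,"gripper":1}

```text
time: 12.23
position: [0.5066, 0.1224, 0.2497]
tool_rot: [-3.11, -0.034, -0.406]
ft_force: [-0.5, 0.2, 0.9]
grip_width: 1.001
grip_force: 0.0
```

Call:
jog_arm:
  increments:
    - {"tx":0,"ty":0,"tz":0,"wx":0,"wy":0,"wz":0,"gripper":1}
    - {"tx":0,"ty":0,"tz":0,"wx":0,"wy":0,"wz":0,"gripper":1}
    - {"tx":0,"ty":0,"tz":0,"wx":0,"wy":0,"wz":0,"gripper":0.8}
    - {"tx":0,"ty":0,"tz":0,"wx":0,"wy":0,"wz":0,"gripper":0.6}
    - {"tx":0,"ty":0,"tz":0,"wx":0,"wy":0,"wz":0,"gripper":0.6}

```text
time: 12.65
position: [0.509, 0.1165, 0.2515]
tool_rot: [-3.113, -0.023, -0.405]
ft_force: [0.4, 0.1, -0.4]
grip_width: 0.857
grip_force: 0.0
```

```bash
python3 - <<'E'
from plan import *
s=ctrl.get_state();print(np.round(s["joint_positions"],2),R.from_rotvec(s["tool_rot"]).as_matrix().round(3).tolist())
steps([((.502,.1103,.187),down(.018,-.26))],grasp=True)
E
```

```text
[-0.62 -0.17  0.26  1.94  0.15  1.13 -1.96] [[0.967, 0.015, 0.256], [0.014, -1.0, 0.004], [0.256, -0.0, -0.967]]
t 12.65 pos [0.509  0.1165 0.2515] grip 0.857
mm [-23.3   6.1  79.5] rad [ 0.     0.001 -0.003]
```

Call:
jog_arm:
  increments:
    - {"tx":-8,"ty":6,"tz":20,"wx":0,"wy":0,"wz":0,"gripper":0.6}
    - {"tx":-16,"ty":6,"tz":40,"wx":0,"wy":0,"wz":0,"gripper":0.6}
    - {"tx":-23,"ty":6,"tz":60,"wx":0,"wy":0,"wz":0,"gripper":0.6}
    - {"tx":-23,"ty":6,"tz":79.5,"wx":0,"wy":0,"wz":0,"gripper":0.6}
    - {"tx":-23,"ty":6,"tz":79.5,"wx":0,"wy":0,"wz":0,"gripper":0.6}

```text
time: 13.07
position: [0.5046, 0.1099, 0.1644]
tool_rot: [3.116, 0.025, 0.395]
ft_force: [-0.6, 0.4, -0.1]
grip_width: 0.612
grip_force: 0.0
```

Call:
jog_arm:
  increments:
    - {"tx":0,"ty":0,"tz":0,"wx":0,"wy":0,"wz":0,"gripper":0.6}
    - {"tx":0,"ty":0,"tz":0,"wx":0,"wy":0,"wz":0,"gripper":0.6}
    - {"tx":0,"ty":0,"tz":0,"wx":0,"wy":0,"wz":0,"gripper":0.6}
    - {"tx":0,"ty":0,"tz":0,"wx":0,"wy":0,"wz":0,"gripper":0.6}
    - {"tx":0,"ty":0,"tz":0,"wx":0,"wy":0,"wz":0,"gripper":0.6}

```text
time: 13.48
position: [0.5068, 0.112, 0.1692]
tool_rot: [-3.112, -0.027, -0.406]
ft_force: [-0.6, -0.1, 0.5]
grip_width: 0.601
grip_force: 0.0
```

```bash
python3 - <<'E'
from plan import *
steps([((.502,.1103,.187),down(.018,-.26))],grasp=True)
E
```

```text
t 13.48 pos [0.5068 0.112  0.1692] grip 0.601
mm [-0.1  1.6  0.6] rad [-0.001  0.    -0.   ]
```

Call:
jog_arm:
  increments:
    - {"tx":0,"ty":1.5,"tz":0.5,"wx":0,"wy":0,"wz":0,"gripper":0.5}
    - {"tx":0,"ty":1.5,"tz":0.5,"wx":0,"wy":0,"wz":0,"gripper":0.3}
    - {"tx":0,"ty":1.5,"tz":0.5,"wx":0,"wy":0,"wz":0,"gripper":0}
    - {"tx":0,"ty":1.5,"tz":0.5,"wx":0,"wy":0,"wz":0,"gripper":0}
    - {"tx":0,"ty":1.5,"tz":0.5,"wx":0,"wy":0,"wz":0,"gripper":0}
  grip_force: 60

```text
time: 13.9
position: [0.5063, 0.1103, 0.1676]
tool_rot: [-3.113, -0.028, -0.404]
ft_force: [0.7, -0.2, 0.5]
grip_width: 0.305
grip_force: 0.0
```

Call:
jog_arm:
  increments:
    - {"tx":0,"ty":0,"tz":0,"wx":0,"wy":0,"wz":0,"gripper":0}
    - {"tx":0,"ty":0,"tz":0,"wx":0,"wy":0,"wz":0,"gripper":0}
    - {"tx":0,"ty":0,"tz":0,"wx":0,"wy":0,"wz":0,"gripper":0}
    - {"tx":0,"ty":0,"tz":0,"wx":0,"wy":0,"wz":0,"gripper":0}
    - {"tx":0,"ty":0,"tz":0,"wx":0,"wy":0,"wz":0,"gripper":0}
  grip_force: 60

```text
time: 14.32
position: [0.5063, 0.1103, 0.1676]
tool_rot: [-3.113, -0.028, -0.404]
ft_force: [0.1, -0.4, 0.4]
grip_width: 0.127
grip_force: 60.0
```

```bash
cat >> plan.py <<'E'
def boat(x,z,th,yaw=.018,al=.26,y=0.):
    """grasp pose for boat centre at chamber (x,y,z), nose tipped down th"""
    c,s=np.cos(th),np.sin(th); gx,gz=-.1375*c+.010*s,.1375*s+.010*c
    return ch(x+gx,y,z+gz),down(yaw,th-al)
E
python3 - <<'E'
from plan import *; from fit import *; from bench import vision
s=ctrl.get_state();print(s["ft_force"],s["grip_force"]); 
p=np.array(s["position"])-R.from_rotvec(s["tool_rot"]).apply([0,0,.019]); d=p[:2]-CH[:2]; c,sn=np.cos(.018),np.sin(.018); print("grasp",p,"ch",c*d[0]+sn*d[1],-sn*d[0]+c*d[1])
im=vision.get_image("top"); I=im["color"]
B=.194
bt=[((-.0425,.017,B),(.0425,.017,B)),((-.0425,-.017,B),(.0425,-.017,B)),((.0425,-.017,B),(.0425,.017,B))]
print(fit([im],[bt],(.6385,.113,.018),3))
cv2.imwrite("pics/m.png",np.hstack([cv2.resize(I[110:240,225:325],(400,520),interpolation=cv2.INTER_CUBIC),cv2.resize(vision.get_image("scene")["color"][110:214,235:315],(400,520),interpolation=cv2.INTER_CUBIC)]))
steps([boat(-.0645,.178,0),boat(0,.178,0),boat(.075,.178,0)],grasp=True)
E
```

```text
[ 0.05581525 -0.40865956  0.43547759] 59.99967249110341
grasp [0.50148131 0.11024306 0.18595692] ch -0.20376231217472984 -0.0005895166693217877
(array([0.64403658, 0.11121478, 0.04630984]), np.float64(0.6829228697143498), 73)
t 14.42 pos [0.5063 0.1103 0.1676] grip 0.127
mm [ 2.3 -0.6 -1.5] rad [ 0.     0.002 -0.   ]
mm [62.3 -0.  16.6] rad [0. 0. 0.]
mm [72.5  0.  19.3] rad [0. 0. 0.]
```

View pics/m.png

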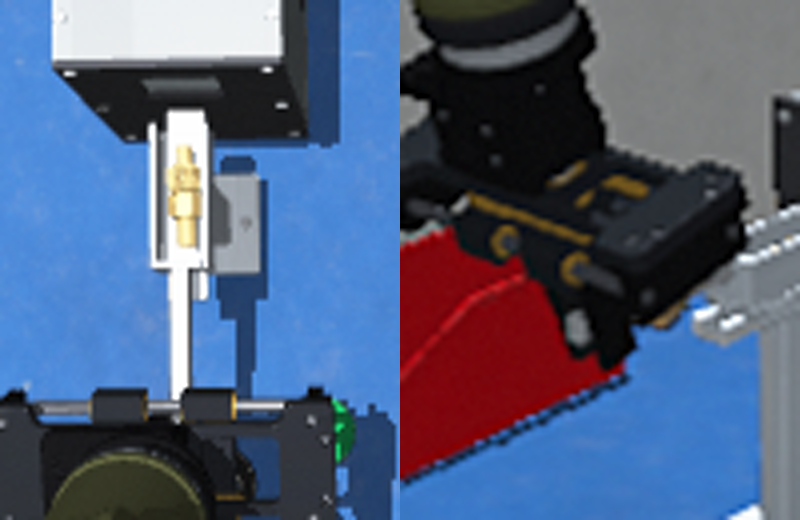

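Gripped: 11 mm opening on the 12 mm tail, boat unmoved, trough centred on the slot strip in the top view. I'll lift 3 mm and check the weight.

Call:
jog_arm:
  increments:
    - {"tx":0.3,"ty":0,"tz":-1,"wx":0,"wy":0,"wz":0,"gripper":0}
    - {"tx":0.5,"ty":0,"tz":-2,"wx":0,"wy":0,"wz":0,"gripper":0}
    - {"tx":0.8,"ty":0,"tz":-3,"wx":0,"wy":0,"wz":0,"gripper":0}
    - {"tx":1,"ty":0,"tz":-4,"wx":0,"wy":0,"wz":0,"gripper":0}
    - {"tx":1,"ty":0,"tz":-4,"wx":0,"wy":0,"wz":0,"gripper":0}

```text
time: 14.83
position: [0.506, 0.1102, 0.1716]
tool_rot: [-3.113, -0.028, -0.403]
ft_force: [0.6, -0.6, -2.1]
grip_width: 0.128
grip_force: 60.0
```

```bash
sed -i 's/-.1375\*c+.010\*s,.1375\*s+.010\*c/-.1393*c+.009*s,.1393*s+.009*c/' plan.py
python3 - <<'E'
from plan import *; from fit import *; from bench import vision
s=ctrl.get_state();print(s["ft_force"],s["torque"],s["grip_force"]); 
im=vision.get_image("top"); im2=vision.get_image("scene")
import pickle; pickle.dump({"top":im,"scene":im2},open("im4.pkl","wb"))
D=pickle.load(open("im3.pkl","rb"))
# image shift of trough part in scene between on-rail and now
a,b=[v["color"][145:178,300:340] for v in (D["scene"],im2)]
print(cv2.phaseCorrelate(np.float32(a.mean(2)),np.float32(b.mean(2))))
steps([boat(-.0645,.181,0),boat(0,.181,0),boat(.075,.181,0)],grasp=True)
E
```

```text
[ 0.63823629 -0.61644157 -2.12321459] [-0.09349965  0.76600223 -0.01116418] 59.999793358147144
((-0.08934323616476547, -0.29183496542616183), 0.6645692732599047)
t 14.93 pos [0.5061 0.1103 0.1716] grip 0.13
mm [ 0.3 -0.7 -0. ] rad [ 0.     0.002 -0.   ]
mm [62.3 -0.  16.6] rad [0. 0. 0.]
mm [72.5  0.  19.3] rad [0. 0. 0.]
```

Call:
jog_arm:
  increments:
    - {"tx":5,"ty":-0.5,"tz":1.3,"wx":0,"wy":0,"wz":0,"gripper":0}
    - {"tx":15,"ty":-0.5,"tz":4,"wx":0,"wy":0,"wz":0,"gripper":0}
    - {"tx":25,"ty":-0.5,"tz":6.7,"wx":0,"wy":0,"wz":0,"gripper":0}
    - {"tx":33,"ty":-0.5,"tz":8.8,"wx":0,"wy":0,"wz":0,"gripper":0}
    - {"tx":36,"ty":-0.5,"tz":9.6,"wx":0,"wy":0,"wz":0,"gripper":0}

```text
time: 15.35
position: [0.5454, 0.1113, 0.1717]
tool_rot: [-3.114, -0.027, -0.405]
ft_force: [0.5, 0.5, -0.6]
grip_width: 0.132
grip_force: 60.0
```

```bash
python3 - <<'E'
from plan import *; from bench import vision; import pickle,cv2
s=ctrl.get_state();print(s["ft_force"],s["torque"]); 
im=vision.get_image("top"); im2=vision.get_image("scene")
pickle.dump({"top":im,"scene":im2},open("im5.pkl","wb"))
steps([boat(0,.181,0),boat(.04,.181,0),boat(.075,.181,0)],grasp=True)
print(R.from_rotvec(s["tool_rot"]).as_matrix().round(3).tolist())
# trough side edges in the top view just before the slot: bright columns per row
I=im["color"].min(2)
for r in range(142,160,3): 
    c=np.where(I[r,255:285]>150)[0]+255; print(r,c.min(),c.max(),end="; ")
E
```

```text
[ 0.50276109  0.53883461 -0.58627366] [-0.06941189  0.77621126  0.01350045]
t 15.45 pos [0.5443 0.1112 0.1714] grip 0.129
mm [25.7 -0.4  6.5] rad [ 0.001  0.002 -0.001]
mm [38.7  0.  10.3] rad [0. 0. 0.]
mm [33.8 -0.   9. ] rad [0. 0. 0.]
[[0.967, 0.017, 0.256], [0.017, -1.0, 0.004], [0.256, 0.001, -0.967]]
142 262 276; 145 262 276; 148 262 276; 151 262 276; 154 262 284; 157 262 284;
```

Trough and slot centres agree to within 1 mm in the top view, so I continue inserting.

Call:
jog_arm:
  increments:
    - {"tx":8,"ty":0,"tz":2.1,"wx":0,"wy":0,"wz":0,"gripper":0}
    - {"tx":20,"ty":0,"tz":5.2,"wx":0,"wy":0,"wz":0,"gripper":0}
    - {"tx":32,"ty":0,"tz":8.3,"wx":0,"wy":0,"wz":0,"gripper":0}
    - {"tx":42,"ty":0,"tz":11,"wx":0,"wy":0,"wz":0,"gripper":0}
    - {"tx":50,"ty":0,"tz":13.2,"wx":0,"wy":0,"wz":0,"gripper":0}

```text
time: 15.87
position: [0.5962, 0.1124, 0.1716]
tool_rot: [-3.113, -0.028, -0.404]
ft_force: [0.7, 0.9, -1.0]
grip_width: 0.13
grip_force: 60.0
```

```bash
python3 - <<'E'
from plan import *
s=ctrl.get_state();print(s["ft_force"],s["torque"],s["grip_width"])
steps([boat(.075,.181,0)],grasp=True)
E
```

```text
[ 0.72357618  0.85167122 -1.00763015] [-0.09236894  0.8031052   0.04725899] 0.1297970453136905
t 15.87 pos [0.5962 0.1124 0.1716] grip 0.13
mm [47.9 -0.2 12.6] rad [ 0.     0.002 -0.   ]
```

Call:
jog_arm:
  increments:
    - {"tx":8,"ty":0,"tz":2.1,"wx":0,"wy":0,"wz":0,"gripper":0}
    - {"tx":20,"ty":0,"tz":5.2,"wx":0,"wy":0,"wz":0,"gripper":0}
    - {"tx":32,"ty":0,"tz":8.4,"wx":0,"wy":0,"wz":0,"gripper":0}
    - {"tx":42,"ty":0,"tz":11,"wx":0,"wy":0,"wz":0,"gripper":0}
    - {"tx":48,"ty":0,"tz":12.6,"wx":0,"wy":0,"wz":0,"gripper":0}

```text
time: 16.28
position: [0.646, 0.1132, 0.1716]
tool_rot: [-3.113, -0.028, -0.404]
ft_force: [-0.1, -0.8, -1.5]
grip_width: 0.129
grip_force: 60.0
```

```bash
python3 - <<'E'
from plan import *
s=ctrl.get_state();print(s["ft_force"],s["torque"],s["grip_width"])
W=[]
for th,zs,x in ((.12,.188,.075),(.24,.186,.075),(.36,.184,.075),(.44,.182,.075)):
    c,sn=np.cos(th),np.sin(th); rot=lambda a,b:(x+a*c+b*sn,-a*sn+b*c)
    a=((.0025-x)-.010*sn)/c; z=zs-(-a*sn+.010*c)
    gp,_=boat(x,z,th); print(th,"zc",round(z,4),"corners",[(round(rot(a,b)[0],3),round(z+rot(a,b)[1],3)) for a,b in ((-.0425,-.017),(-.0425,.017),(.0425,-.017),(.0425,.017))],"grasp z",gp[2].round(3))
    W.append(boat(x,z,th))
steps(W,grasp=True)
E
```

```text
[-0.13379005 -0.84041046 -1.48682489] [-0.02905055  0.78383316 -0.06458163] 0.12936772875999242
0.12 zc 0.1692 corners [(np.float64(0.031), np.float64(0.157)), (np.float64(0.035), np.float64(0.191)), (np.float64(0.115), np.float64(0.147)), (np.float64(0.119), np.float64(0.181))] grasp z 0.195
0.24 zc 0.158 corners [(np.float64(0.03), np.float64(0.152)), (np.float64(0.038), np.float64(0.185)), (np.float64(0.112), np.float64(0.131)), (np.float64(0.12), np.float64(0.164))] grasp z 0.2
0.36 zc 0.146 corners [(np.float64(0.029), np.float64(0.145)), (np.float64(0.041), np.float64(0.177)), (np.float64(0.109), np.float64(0.115)), (np.float64(0.121), np.float64(0.147))] grasp z 0.204
0.44 zc 0.1368 corners [(np.float64(0.029), np.float64(0.14)), (np.float64(0.044), np.float64(0.17)), (np.float64(0.106), np.float64(0.103)), (np.float64(0.121), np.float64(0.134))] grasp z 0.204
t 16.28 pos [0.646  0.1132 0.1716] grip 0.129
mm [ 0.8 -0.2 -4.3] rad [ 0.    -0.118 -0.   ]
mm [ 2.4  0.  -4.5] rad [ 0.   -0.12 -0.  ]
mm [ 3.8  0.  -3.7] rad [ 0.   -0.12  0.  ]
mm [ 3.4  0.  -1.3] rad [ 0.   -0.08  0.  ]
```

Call:
jog_arm:
  increments:
    - {"tx":0.4,"ty":0,"tz":-2.1,"wx":0,"wy":-0.06,"wz":0,"gripper":0}
    - {"tx":0.8,"ty":0,"tz":-4.3,"wx":0,"wy":-0.118,"wz":0,"gripper":0}
    - {"tx":2.2,"ty":0,"tz":-6.4,"wx":0,"wy":-0.178,"wz":0,"gripper":0}
    - {"tx":3.7,"ty":0,"tz":-8.5,"wx":0,"wy":-0.238,"wz":0,"gripper":0}
    - {"tx":3.7,"ty":0,"tz":-8.5,"wx":0,"wy":-0.238,"wz":0,"gripper":0}

```text
time: 16.7
position: [0.6483, 0.1132, 0.1806]
tool_rot: [3.141, 0.027, 0.031]
ft_force: [-0.0, -0.5, -2.2]
grip_width: 0.13
grip_force: 60.0
```

Call:
jog_arm:
  increments:
    - {"tx":1.3,"ty":0,"tz":-1.2,"wx":0,"wy":-0.04,"wz":0,"gripper":0}
    - {"tx":2.5,"ty":0,"tz":-2.5,"wx":0,"wy":-0.08,"wz":0,"gripper":0}
    - {"tx":3.8,"ty":0,"tz":-3.7,"wx":0,"wy":-0.12,"wz":0,"gripper":0}
    - {"tx":3.8,"ty":0,"tz":-3.7,"wx":0,"wy":-0.12,"wz":0,"gripper":0}
    - {"tx":3.8,"ty":0,"tz":-3.7,"wx":0,"wy":-0.12,"wz":0,"gripper":0}

```text
time: 17.12
position: [0.6501, 0.1132, 0.1839]
tool_rot: [3.136, 0.027, -0.155]
ft_force: [0.5, -0.1, -1.4]
grip_width: 0.128
grip_force: 60.0
```

```bash
python3 - <<'E'
from plan import *
s=ctrl.get_state();print(s["ft_force"],s["torque"],s["grip_width"],R.from_rotvec(s["tool_rot"]).as_matrix().round(3)[2])
W=[]
for th,zs,x in ((.36,.184,.075),(.44,.183,.075)):
    c,sn=np.cos(th),np.sin(th)
    a=((.0025-x)-.010*sn)/c; z=zs-(-a*sn+.010*c); W.append(boat(x,z,th))
steps(W,grasp=True)
E
```

```text
[ 0.45656297 -0.132152   -1.38862182] [-0.03052916  0.22064782  0.00775633] 0.12829223463479253 [-0.099  0.    -0.995]
t 17.12 pos [0.6501 0.1132 0.1839] grip 0.128
mm [ 1.  -0.3 -0.8] rad [ 0.    -0.001 -0.001]
mm [ 3.3  0.  -2.3] rad [ 0.   -0.08  0.  ]
```

The wrist moment dropped from 0.78 to 0.22 N·m, so the coupling has slid out. I'll tip slightly further and hold to be sure.

Call:
jog_arm:
  increments:
    - {"tx":2,"ty":0,"tz":-1.6,"wx":0,"wy":-0.04,"wz":0,"gripper":0}
    - {"tx":4,"ty":0,"tz":-3,"wx":0,"wy":-0.08,"wz":0,"gripper":0}
    - {"tx":4,"ty":0,"tz":-3,"wx":0,"wy":-0.08,"wz":0,"gripper":0}
    - {"tx":4,"ty":0,"tz":-3,"wx":0,"wy":-0.08,"wz":0,"gripper":0}
    - {"tx":4,"ty":0,"tz":-3,"wx":0,"wy":-0.08,"wz":0,"gripper":0}

```text
time: 17.53
position: [0.6539, 0.1135, 0.1874]
tool_rot: [3.128, 0.028, -0.28]
ft_force: [0.3, 1.1, -1.3]
grip_width: 0.13
grip_force: 60.0
```

Call:
jog_arm:
  increments:
    - {"tx":0,"ty":0,"tz":0,"wx":0,"wy":0,"wz":0,"gripper":0}
    - {"tx":0,"ty":0,"tz":0,"wx":0,"wy":0,"wz":0,"gripper":0}
    - {"tx":0,"ty":0,"tz":0,"wx":0,"wy":0,"wz":0,"gripper":0}
    - {"tx":0,"ty":0,"tz":0,"wx":0,"wy":0,"wz":0,"gripper":0}
    - {"tx":0,"ty":0,"tz":0,"wx":0,"wy":0,"wz":0,"gripper":0}

```text
time: 17.95
position: [0.6542, 0.1135, 0.1874]
tool_rot: [3.127, 0.028, -0.281]
ft_force: [0.2, 0.8, -2.3]
grip_width: 0.128
grip_force: 60.0
```

```bash
python3 - <<'E'
from plan import *; from bench import vision; import pickle
s=ctrl.get_state();print(s["ft_force"],s["torque"],s["grip_width"])
for c in ("top","scene"):
    im=vision.get_image(c); print(c,[(np.round(d["bbox"]).tolist(),round(d["conf"],2)) for d in vision.spot_in(c,"coupling_center")])
W=[]
for th,zs,x in ((.32,.185,.075),(.2,.187,.075),(.08,.190,.075)):
    c,sn=np.cos(th),np.sin(th)
    a=((.0025-x)-.010*sn)/c; z=zs-(-a*sn+.010*c); W.append(boat(x,z,th))
W+=[boat(.075,.181,0)]
steps(W,grasp=True)
E
```

```text
[ 0.24141636  0.82591627 -2.2779389 ] [-0.02676356  0.02791568 -0.02299202] 0.12805121972691688
top []
scene []
t 18.15 pos [0.6543 0.1134 0.1872] grip 0.132
mm [-3.9 -0.1  4.1] rad [-0.    0.12 -0.  ]
mm [-2.8 -0.   4.4] rad [0.   0.12 0.  ]
mm [-1.4  0.   4. ] rad [ 0.    0.12 -0.  ]
mm [-0.4  0.   3.9] rad [0.   0.08 0.  ]
```

Call:
jog_arm:
  increments:
    - {"tx":-2,"ty":0,"tz":2,"wx":0,"wy":0.06,"wz":0,"gripper":0}
    - {"tx":-4,"ty":0,"tz":4,"wx":0,"wy":0.12,"wz":0,"gripper":0}
    - {"tx":-5,"ty":0,"tz":6.3,"wx":0,"wy":0.18,"wz":0,"gripper":0}
    - {"tx":-6.2,"ty":0,"tz":8.8,"wx":0,"wy":0.24,"wz":0,"gripper":0}
    - {"tx":-6.2,"ty":0,"tz":8.8,"wx":0,"wy":0.24,"wz":0,"gripper":0}

```text
time: 18.57
position: [0.6437, 0.1134, 0.1793]
tool_rot: [-3.139, -0.029, -0.092]
ft_force: [-0.6, -0.4, -1.2]
grip_width: 0.127
grip_force: 60.0
```

Call:
jog_arm:
  increments:
    - {"tx":-0.7,"ty":0,"tz":2,"wx":0,"wy":0.06,"wz":0,"gripper":0}
    - {"tx":-1.4,"ty":0,"tz":4,"wx":0,"wy":0.12,"wz":0,"gripper":0}
    - {"tx":-1.4,"ty":0,"tz":5.9,"wx":0,"wy":0.16,"wz":0,"gripper":0}
    - {"tx":-1.4,"ty":0,"tz":7.9,"wx":0,"wy":0.2,"wz":0,"gripper":0}
    - {"tx":-1.4,"ty":0,"tz":7.9,"wx":0,"wy":0.2,"wz":0,"gripper":0}

```text
time: 18.98
position: [0.6442, 0.1133, 0.1711]
tool_rot: [-3.113, -0.028, -0.404]
ft_force: [-0.2, -1.2, -2.8]
grip_width: 0.136
grip_force: 60.0
```

```bash
python3 - <<'E'
from plan import *
s=ctrl.get_state();print(s["ft_force"],s["torque"],s["grip_width"],R.from_rotvec(s["tool_rot"]).as_matrix().round(3).tolist())
steps([boat(.075,.181,0),boat(.03,.181,0),boat(-.02,.181,0),boat(-.0645,.181,0)],grasp=True)
E
```

```text
[-0.22464566 -1.22826019 -2.76372273] [-0.02538505  0.73619056 -0.01671992] 0.13623047520646 [[0.967, 0.018, 0.255], [0.017, -1.0, 0.005], [0.255, -0.0, -0.967]]
t 18.98 pos [0.6442 0.1133 0.1711] grip 0.136
mm [ 1.6 -0.1 -0.1] rad [-0.     0.002  0.   ]
mm [-43.5  -0.  -11.6] rad [0. 0. 0.]
mm [-48.3   0.  -12.9] rad [0. 0. 0.]
mm [-43.   -0.  -11.4] rad [0. 0. 0.]
```

Moment readings are ambiguous because they depend on tool tilt. I'll draw back level and look in the trough.

Call:
jog_arm:
  increments:
    - {"tx":-7,"ty":0,"tz":-1.9,"wx":0,"wy":0,"wz":0,"gripper":0}
    - {"tx":-17,"ty":0,"tz":-4.5,"wx":0,"wy":0,"wz":0,"gripper":0}
    - {"tx":-27,"ty":0,"tz":-7.2,"wx":0,"wy":0,"wz":0,"gripper":0}
    - {"tx":-36,"ty":0,"tz":-9.6,"wx":0,"wy":0,"wz":0,"gripper":0}
    - {"tx":-42,"ty":0,"tz":-11.2,"wx":0,"wy":0,"wz":0,"gripper":0}

```text
time: 19.4
position: [0.6009, 0.1125, 0.1717]
tool_rot: [-3.113, -0.028, -0.406]
ft_force: [-0.3, 0.4, -1.3]
grip_width: 0.125
grip_force: 60.0
```

Call:
jog_arm:
  increments:
    - {"tx":-7,"ty":0,"tz":-1.9,"wx":0,"wy":0,"wz":0,"gripper":0}
    - {"tx":-17,"ty":0,"tz":-4.5,"wx":0,"wy":0,"wz":0,"gripper":0}
    - {"tx":-27,"ty":0,"tz":-7.2,"wx":0,"wy":0,"wz":0,"gripper":0}
    - {"tx":-38,"ty":0,"tz":-10.2,"wx":0,"wy":0,"wz":0,"gripper":0}
    - {"tx":-46,"ty":0,"tz":-12.3,"wx":0,"wy":0,"wz":0,"gripper":0}

```text
time: 19.82
position: [0.5531, 0.1117, 0.1717]
tool_rot: [-3.113, -0.028, -0.406]
ft_force: [0.5, -0.2, -1.0]
grip_width: 0.125
grip_force: 60.0
```

```bash
python3 - <<'E'
from plan import *; from bench import vision; import pickle
s=ctrl.get_state();print(s["ft_force"],s["torque"],s["grip_width"])
im=vision.get_image("top"); I=im["color"].astype(int); print([(np.round(d["bbox"]).tolist(),round(d["conf"],2)) for d in vision.spot_in("top","coupling_center")])
gold=lambda I:((I[...,2]-I[...,0]>40)[130:180,255:285]).sum()
o=pickle.load(open("im3.pkl","rb"))["top"]["color"].astype(int); o5=pickle.load(open("im5.pkl","rb"))["top"]["color"].astype(int)
print("gold px now",gold(I),"loaded on rail",gold(o),"part in",gold(o5))
steps([boat(-.0645,.181,0),boat(-.0645,.177,0)],grasp=True)
E
```

```text
[ 0.4943097  -0.22928682 -0.990953  ] [-0.08258019  0.67523567 -0.05937751] 0.12511175648422013
[]
gold px now 0 loaded on rail 153 part in 145
t 19.92 pos [0.5532 0.1119 0.1718] grip 0.129
mm [-45.3   0.1 -11.9] rad [-0.001  0.     0.   ]
mm [-1.   0.   3.9] rad [0. 0. 0.]
```

No gold left in the visible trough (153 px before, 0 now), so it is empty. Drawing out the rest of the way and setting down.

Call:
jog_arm:
  increments:
    - {"tx":-8,"ty":0,"tz":-2.1,"wx":0,"wy":0,"wz":0,"gripper":0}
    - {"tx":-20,"ty":0,"tz":-5.3,"wx":0,"wy":0,"wz":0,"gripper":0}
    - {"tx":-32,"ty":0,"tz":-8.5,"wx":0,"wy":0,"wz":0,"gripper":0}
    - {"tx":-41,"ty":0,"tz":-10.8,"wx":0,"wy":0,"wz":0,"gripper":0}
    - {"tx":-45,"ty":0,"tz":-11.9,"wx":0,"wy":0,"wz":0,"gripper":0}

```text
time: 20.33
position: [0.507, 0.1109, 0.1716]
tool_rot: [-3.113, -0.028, -0.406]
ft_force: [-0.3, -0.4, -0.8]
grip_width: 0.129
grip_force: 60.0
```

Call:
jog_arm:
  increments:
    - {"tx":-0.3,"ty":0,"tz":1.2,"wx":0,"wy":0,"wz":0,"gripper":0}
    - {"tx":-0.6,"ty":0,"tz":2.4,"wx":0,"wy":0,"wz":0,"gripper":0}
    - {"tx":-0.9,"ty":0,"tz":3.4,"wx":0,"wy":0,"wz":0,"gripper":0}
    - {"tx":-0.9,"ty":0,"tz":3.4,"wx":0,"wy":0,"wz":0,"gripper":0}
    - {"tx":-0.9,"ty":0,"tz":3.4,"wx":0,"wy":0,"wz":0,"gripper":0}

```text
time: 20.75
position: [0.5085, 0.1108, 0.1682]
tool_rot: [-3.113, -0.027, -0.407]
ft_force: [0.6, -0.8, -0.9]
grip_width: 0.132
grip_force: 60.0
```

```bash
python3 - <<'E'
from plan import *; from fit import *; from bench import vision; import pickle
s=ctrl.get_state();print(s["ft_force"],s["torque"])
steps([boat(-.0645,.177,0)],grasp=True)
im=vision.get_image("top");B=.194
bt=[((-.0425,.017,B),(.0425,.017,B)),((-.0425,-.017,B),(.0425,-.017,B)),((.0425,-.017,B),(.0425,.017,B))]
for m in (im,pickle.load(open("im3.pkl","rb"))["top"]): print(fit([m],[bt],(.639,.113,.018),3))
E
```

```text
[ 0.58555875 -0.78946832 -0.85115667] [-0.04254311  0.59996515  0.02764047]
t 20.75 pos [0.5085 0.1108 0.1682] grip 0.132
mm [-2.3 -0.1 -0.1] rad [ 0. -0. -0.]
(array([0.64398079, 0.11133462, 0.05280883]), np.float64(0.7180681330579761), 74)
(array([0.64406019, 0.1111955 , 0.05149029]), np.float64(0.7317544869183721), 72)
```

Call:
jog_arm:
  increments:
    - {"tx":0,"ty":0,"tz":0.4,"wx":0,"wy":0,"wz":0,"gripper":0}
    - {"tx":0,"ty":0,"tz":0.8,"wx":0,"wy":0,"wz":0,"gripper":0}
    - {"tx":0,"ty":0,"tz":0.8,"wx":0,"wy":0,"wz":0,"gripper":0}
    - {"tx":0,"ty":0,"tz":0.8,"wx":0,"wy":0,"wz":0,"gripper":0}
    - {"tx":0,"ty":0,"tz":0.8,"wx":0,"wy":0,"wz":0,"gripper":0}

```text
time: 21.22
position: [0.5085, 0.1109, 0.1676]
tool_rot: [-3.112, -0.028, -0.408]
ft_force: [-0.4, 0.1, -0.1]
grip_width: 0.127
grip_force: 60.0
```

Call:
jog_arm:
  increments:
    - {"tx":0,"ty":0,"tz":0,"wx":0,"wy":0,"wz":0,"gripper":0.2}
    - {"tx":0,"ty":0,"tz":0,"wx":0,"wy":0,"wz":0,"gripper":0.4}
    - {"tx":0,"ty":0,"tz":0,"wx":0,"wy":0,"wz":0,"gripper":0.6}
    - {"tx":0,"ty":0,"tz":0,"wx":0,"wy":0,"wz":0,"gripper":0.7}
    - {"tx":0,"ty":0,"tz":0,"wx":0,"wy":0,"wz":0,"gripper":0.7}
  grip_force: 10

```text
time: 21.63
position: [0.5083, 0.1109, 0.1675]
tool_rot: [-3.112, -0.028, -0.407]
ft_force: [-0.4, 0.1, 0.4]
grip_width: 0.417
grip_force: 0.0
```

Call:
jog_arm:
  increments:
    - {"tx":0,"ty":0,"tz":0,"wx":0,"wy":0,"wz":0,"gripper":0.7}
    - {"tx":0,"ty":0,"tz":-10,"wx":0,"wy":0,"wz":0,"gripper":0.7}
    - {"tx":0,"ty":0,"tz":-35,"wx":0,"wy":0,"wz":0,"gripper":0.7}
    - {"tx":10,"ty":0,"tz":-70,"wx":0,"wy":0,"wz":0,"gripper":0.7}
    - {"tx":20,"ty":0,"tz":-100,"wx":0,"wy":0,"wz":0,"gripper":0.7}

```text
time: 22.05
position: [0.5012, 0.1106, 0.2712]
tool_rot: [-3.112, -0.028, -0.407]
ft_force: [1.6, 0.4, 0.6]
grip_width: 0.69
grip_force: 0.0
```

Call:
jog_arm:
  increments:
    - {"tx":0,"ty":30,"tz":-5,"wx":0,"wy":0,"wz":0,"gripper":0.7}
    - {"tx":0,"ty":70,"tz":-10,"wx":0,"wy":0,"wz":0,"gripper":0.7}
    - {"tx":0,"ty":110,"tz":-10,"wx":0,"wy":0,"wz":0,"gripper":0.7}
    - {"tx":0,"ty":145,"tz":-10,"wx":0,"wy":0,"wz":0,"gripper":0.7}
    - {"tx":0,"ty":145,"tz":-10,"wx":0,"wy":0,"wz":0,"gripper":0.7}

```text
time: 22.47
position: [0.5017, -0.0429, 0.2805]
tool_rot: [-3.114, -0.01, -0.411]
ft_force: [0.9, -0.1, -0.9]
grip_width: 0.702
grip_force: 0.0
```

```bash
python3 - <<'E'
from plan import *; from fit import *; from bench import vision; import pickle
steps([])
im=vision.get_image("top");im2=vision.get_image("scene"); B=.194
bt=[((-.0425,.017,B),(.0425,.017,B)),((-.0425,-.017,B),(.0425,-.017,B)),((.0425,-.017,B),(.0425,.017,B)),
 ((-.05,.006,B),(-.1525,.006,B)),((-.05,-.006,B),(-.1525,-.006,B)),((-.1525,-.006,B),(-.1525,.006,B))]
for V in ([im,im2],[im]): print(fit(V,[bt]*len(V),(.6395,.113,.018),3))
cv2.imwrite("pics/n.png",np.hstack([cv2.resize(im["color"][110:240,225:325],(400,520),interpolation=cv2.INTER_CUBIC),cv2.resize(im2["color"][110:214,235:315],(400,520),interpolation=cv2.INTER_CUBIC)]))
E
```

```text
t 22.47 pos [ 0.5017 -0.0429  0.2805] grip 0.702
(array([0.64088511, 0.11249143, 0.00750144]), np.float64(0.8959904381845972), 292)
(array([0.64037092, 0.11188609, 0.00320157]), np.float64(0.9366386992629899), 150)
```

View pics/n.png

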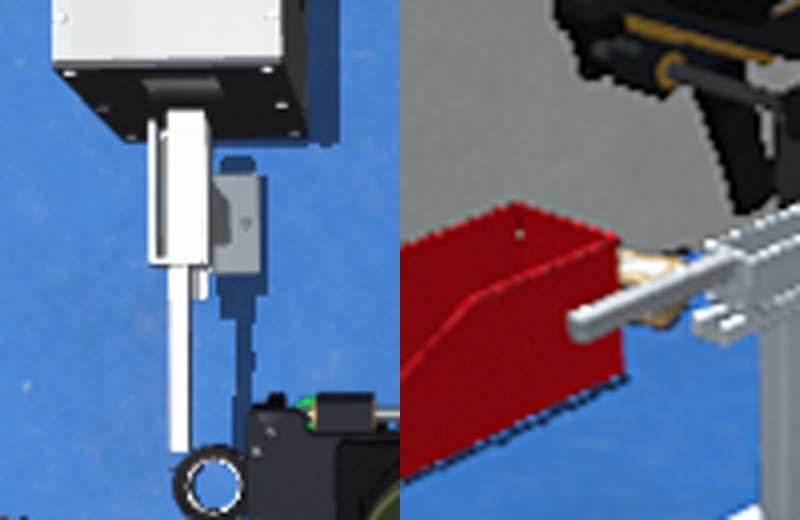

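The boat lies empty and level on the rail, centred, about 63 mm before the cover. The arm is clear, so I'm handing in.

```bash
python3 -c "
from bench import ctrl
print(ctrl.close_job())"
```

```text
the job is handed in; nothing more can be done
None
```

I handed the job in at about 22.6 s. In the last pictures the boat lies empty and level on the feed rail, about 63 mm before the cover, with the arm clear. The coupling left the trough while it was tipped inside the chamber; I couldn't see it on the chamber floor, and no verdict came back.

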